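Shut the acrylic parts cabinet with the hook pole

ROBOT

A 6-joint arm with a two-finger parallel gripper is mounted at the origin on the work surface. World frame = base frame: x ahead of the robot, y to its left, z up, the work surface at z = 0. Lengths are in m, angles in rad, forces in N, time in s.
With the tool pointing down it reaches from about 0.35 to 0.85 m from the base axis. Payload 8.1 kg.
Tool frame: the origin (TCP) lies at the very end of the fingers, on their centre line; the grasp point (between the pads) lies robot.grip_point_offset behind it (robot.grip_point_offset is the distance from the TCP to the grasp point, in m); z points along the fingers, y is the line along which they close (so a half turn about z gives the same grasp; the last joint's range is limited). The gripper opens to 93 mm and grips with 3 to 60 N. Pads are 15 mm wide; open, the fingers measure 128 mm over their backs; the gripper's body (75 mm by 188 mm) begins 65 mm behind the grasp point.
Start: joints at [-1.286, 0.13, 1.488, -0, 1.523, -0.085], TCP at [0.217, -0.559, 0.18] pointing down, gripper open.
Joint ranges: [-2.96, 2.96], [-0.89, 2.26], [0.02, 2.5], [-1.34, 4.48], [0, 2.73], [-2.66, 2.66]. Speed limits (rad/s): [2.39, 2.39, 2.79, 3.14, 3.14, 3.14].

INTERFACE

Orientations are given as a rotation vector (axis times angle).
In Python, from plant import robot, eyes gives the robot as it stands. The module is installed in compiled form; this text tells all that it offers.
- The arm moves only by the tool apply_moves, never from a script. Its argument "steps" is one flat list of numbers, 7 for each row, row after row: the shift along the tool's x, y, z in units of 30 mm (1.0 is 30 mm), then the turn, a rotation vector about the tool's x, y, z in units of 6 degrees (1.0 is 6 degrees), then the opening in per cent of the stroke, from 0 (shut) to 100 (fully open). In form: [dx, dy, dz, ax, ay, az, fingers, dx, dy, dz, ax, ay, az, fingers, ...]. A call has 1 to 12 rows; each row shifts and turns the commanded pose from where the row before left it, along the tool's axes as they then stand; what a row does not reach is not made up. A row lasts 1/12 s, in which the tool goes at most 41.7 mm and 7.16 degrees, less where a joint would pass 70% of its speed; a pose out of reach is approached as far as the arm can. A call is refused whole if a number of a shift passes 1 or a number of a turn 1, either way. A call with a gripper value outside its range is refused whole. The fingers move at their own pace and stop on an object; "grip_force" is the grip in N (left out, the last holds). Time passes only in rows, so rows that do not move let the fingers close. It gives the time, the measured TCP pose, the force, the opening and the grip force at its end, in the units of the state.
- robot.read_state(): the state, without advancing time (a new reading comes with each control period).
- eyes.read_camera(name): name is "side" or "top"; returns the picture (384x512x3 uint8, red, green, blue); there is no depth.
- eyes.calibration(name): a dict with "K" (3x3 intrinsics, pixels), "R" (3x3) and "t" (3): a world point X has camera coordinates R X + t. Camera axes: x right, y down, z forward; pixel columns grow to the right and rows downward; lengths in m; the calibration is good to about 2 mm. A picture is of the moment at which its call begins. calibration takes no time and is no camera call.
- robot.close_job(): hands the job in; it is judged then, once.
Trained networks look in the newest picture that a camera, given by its name, has taken for a name from the list of things; names that differ only in an ending like _2 or _b are one class to them, and where a whole thing is asked for, a point or a joint stands for the part that bears it (a point fixed in the world has none). Each returns a list of dicts, best first, with "conf" (0 to 1); they miss things now and then, are a little off and sometimes report something else, mostly with a low value. They report only what shows in the picture. A call takes as long as a camera call.
- eyes.search_frame(camera, thing): "rect" ([left, top, width, height] in pixels, round what is visible of it).
- eyes.place_of(camera, thing): "xy" ([column, row] in pixels: a listed point, or the origin of a listed thing).
The state is a dict: "t": time; "q": joint angles; "dq": joint speeds; "joint_torque": joint torques, N m; "tool_pos": TCP position; "orientation": TCP orientation; "force": force on the tool from outside, world axes, zero at the start; "wrist_torque": the same for the moment, N m; "opening": finger opening in m; "gripper_force": force on a finger pad.
Only numpy, scipy, OpenCV 4.12 (cv2) and the standard library are available. Lean on these libraries where they do the work, as an engineer would, in place of code of your own. Each camera call takes 0.05 s, during which the arm holds its last target. There are 200 camera calls.

TASK

The orange divider plate has slid out through the doorway of the clear cabinet and blocks its door: press down on the plate and slide it, without lifting it, onto the yellow outline on the shelf. Then take the hook pole from its rest, drop the hook into the red ring eye on the open door and, with the hook still in the ring, swing the door fully shut without slamming it. Finally lay the pole back in its rest as it was and let go; do not touch the cabinet or door with the gripper or arm, and leave the other things where they are.

Things in the scene. Friction and masses are not known exactly. Their poses are not given: they have to be found in the camera images.
- cabinet: Clear acrylic cabinet with white edges, fixed to the shelf, 190 (x) x 200 (y) x 206 mm high. No floor: the shelf is its floor. Origin on the shelf under the middle of the doorway; its own y points into the cabinet (walls from y = 0 to 200 mm, x = -95 to 95 mm), its own -y points out of the doorway, its own x runs along the doorway towards the door's hinge, z up.
- door (a joint): Swing door of the cabinet, clear with white edges, 160 mm wide, 6 mm thick, from 1 to 185 mm above the shelf. Value in rad: 0 fully shut, grows as it opens outward; it starts at about 1.35 to 1.7 (wide open). At value q the panel points from the hinge along (-cos q, -sin q) in the cabinet's own x, y. Hinge with light friction (under 1 N at the ring); the door stays where it is left and has a rigid stop at 0. Its lower edge cannot pass over the plate.
- door_hinge (a point): Point on the door's vertical hinge axis, 205 mm above the shelf, at the far end of the doorway: 80 mm along the cabinet's own x from the cabinet's origin.
- door_ring (a point): Centre of the red ring eye fixed to the outer face of the door near its upper free corner, 205 mm above the shelf. The ring lies level (its hole is vertical, open above and below): hole diameter 30 mm, bar 6 mm thick. Seen from the hinge with the door at 0 it is at (-142, -36) mm in the cabinet's own x, y, and it turns with the door about the hinge.
- plate_center (a point): Centre of the loose orange flat plate, 90 (own x) x 130 (own y) x 5 mm, 60 g, rigid, flat on the shelf. Its own -y end reaches about 95 to 110 mm out of the doorway; the other end is 20 to 35 mm inside and catches on a side wall if pulled sideways before it is clear. It follows a fingertip that presses on it with 10 to 20 N and slips under much less.
- patch_center (a point): Yellow outline painted on the shelf (flat, no height), 120 (own x) x 160 (own y) mm, clear of the door's swing. Point at its centre at shelf height. Its axes are those of the wanted plate.
- pole_center (a point): Hook pole, 200 mm long, 120 g, loose, lying level in its rest. Point near its centre of gravity, mid-height of the brown wooden handle, which is 16 mm wide (own y), 20 mm high (own z) and runs from own x = -75 to +55 mm. A dark steel rod 8 mm thick runs on along own +x to x = 121 mm and there turns straight down.
- hook_tip (a point): Lowest end of the pole's down-turned hook: own (121, 0, -36) mm from pole_center. The tip is a round pin 8 mm thick that hangs 32 mm below the level rod.
- rest_seat (a point): Grey and green pole rest, fixed, base 150 x 70 mm, with two saddles 12 mm thick at own x = -50 and +36 mm (clear gap of 74 mm between them) whose cheeks flare open upward to 94 mm above the shelf. This point is where the pole's centre lies when the pole is seated, 80 mm above the shelf (handle's underside 70 mm above the shelf); the pole's x lies along this point's x, hook towards +x.
- mallet_center (a point): Blue mallet with wooden handle, 215 mm long, 60 mm high, lying on the shelf; bystander. Point inside its middle.
- latch_center (a point): Zinc door latch, 100 mm long, 32 mm high; bystander. Point at its middle.
- funnel_center (a point): Black plastic funnel standing mouth down, 100 mm across, 105 mm high; bystander. Point half-way up.
- pull_center (a point): Aluminium drawer pull, 140 mm long, 33 mm high; bystander. Point at its middle.
- jar_mid (a point): Glass jar with steel cap, 66 mm across, 90 mm high; bystander. Point half-way up.

How it is judged:
By the outcome, as a careful person would: the job done as asked, in the order asked, and still so for the second after the job is handed in, with the robot touching nothing.
It also fails if it takes over 72 s, if anything falls off the work surface, if the arm or the gripper's body presses on something with over 40 N, if the wrist force passes 120 N, or if a joint passes its speed limit or range.

## Working session

There is one attempt and no reset: what is moved stays moved. The work goes in short steps, Python scripts to look and compute and a tool call to move; the robot and the scene stay as the last step left them, time stands still between calls to the robot, and variables do not carry over. Pictures are saved under pics/ and viewed, at most 10 in all, crops included, and the job is handed in when it is done.

Besides the shell and the picture viewer there is one more tool, called after "Emit:" as name(argument=value, ...) on one line, values as JSON. apply_moves: Moves the arm, as the interface text tells. Its arguments: {"type":"object","properties":{"steps":{"type":"array"},"grip_force":{"type":"number"}},"required":["steps"]}

```bash
mkdir -p pics; cat > h.py <<'E'
import numpy as np, cv2
from scipy.spatial.transform import Rotation as Rn
from plant import robot, eyes
def snap(cam,name):
    im=eyes.read_camera(cam); cv2.imwrite(f'pics/{name}.png',im[:,:,::-1]); return im
def onplane(cam,uv,z):
    c=eyes.calibration(cam);K,R,t=[np.array(c[k],float) for k in('K','R','t')]
    d=R.T@np.linalg.inv(K)@np.array([uv[0],uv[1],1.]);o=-R.T@t
    return o+d*(z-o[2])/d[2]
def proj(cam,X):
    c=eyes.calibration(cam);p=np.array(c['K'])@(np.array(c['R'])@np.array(X)+np.array(c['t']));return p[:2]/p[2]
def tri(u1,u2,c1='side',c2='top'):
    A=[]
    for cam,u in((c1,u1),(c2,u2)):
        c=eyes.calibration(cam);P=np.array(c['K'])@np.c_[c['R'],c['t']]
        A+=[u[0]*P[2]-P[0],u[1]*P[2]-P[1]]
    X=np.linalg.svd(np.array(A))[2][-1];return X[:3]/X[3]
E
python3 - <<'E'
from h import *
np.set_printoptions(precision=3,suppress=True)
a=snap('side','s0');b=snap('top','t0')
s=robot.read_state();print(s['t'],s['tool_pos'],s['orientation'],s['force'],robot.grip_point_offset)
Z=dict(door_hinge=.205,door_ring=.205,plate_center=.005,patch_center=0,pole_center=.08,hook_tip=.044,rest_seat=.08,mallet_center=.03,latch_center=.016,funnel_center=.05,pull_center=.016,jar_mid=.045,cabinet=0)
for n,z in Z.items():
    for cam in('top','side'):
        r=eyes.place_of(cam,n)
        print(n,cam,[(np.round(x['xy'],1).tolist(),round(x['conf'],2),onplane(cam,x['xy'],z).round(3).tolist()) for x in r[:2]])
print(robot.read_state()['t'])
E
```

```text
0.1 [ 0.217 -0.559  0.179] [-3.086 -0.577  0.   ] [-0.468  0.176  0.131] 0.0188
door_hinge top [([225.5, 161.8], 0.94, [0.613, 0.148, 0.205])]
door_hinge side [([279.8, 155.5], 0.65, [0.612, 0.141, 0.205])]
door_ring top [([277.4, 139.6], 0.74, [0.672, 0.004, 0.205])]
door_ring side [([304.3, 178.9], 0.69, [0.673, 0.004, 0.205]), ([247.6, 213.2], 0.64, [0.501, -0.162, 0.205])]
plate_center top [([251.7, 209.5], 0.75, [0.502, 0.085, 0.005])]
plate_center side [([245.3, 213.4], 0.72, [0.503, 0.099, 0.005])]
patch_center top []
patch_center side [([279.9, 155.6], 0.44, [0.653, 0.494, 0.0])]
pole_center top [([376.6, 199.2], 0.72, [0.515, -0.293, 0.08])]
pole_center side [([252.5, 278.1], 0.6, [0.513, -0.276, 0.08])]
hook_tip top [([365.9, 162.6], 0.74, [0.636, -0.275, 0.044]), ([177.3, 268.9], 0.28, [0.322, 0.314, 0.044])]
hook_tip side [([296.7, 288.2], 0.63, [0.63, -0.278, 0.044])]
rest_seat top [([377.2, 201.5], 0.59, [0.508, -0.294, 0.08])]
rest_seat side [([253.2, 281.9], 0.9, [0.514, -0.289, 0.08])]
mallet_center top [([178.2, 270.7], 0.59, [0.316, 0.314, 0.03]), ([370.0, 164.4], 0.57, [0.633, -0.291, 0.03])]
mallet_center side [([191.7, 173.7], 0.85, [0.31, 0.309, 0.03])]
latch_center top [([339.0, 146.0], 0.72, [0.698, -0.199, 0.016])]
latch_center side [([321.1, 274.8], 0.67, [0.71, -0.202, 0.016])]
funnel_center top [([374.9, 129.7], 0.76, [0.739, -0.308, 0.05])]
funnel_center side [([341.3, 294.8], 0.87, [0.742, -0.308, 0.05])]
pull_center top [([358.3, 268.0], 0.59, [0.311, -0.24, 0.016])]
pull_center side [([179.2, 287.1], 0.72, [0.316, -0.244, 0.016])]
jar_mid top [([144.0, 248.6], 0.91, [0.386, 0.415, 0.045])]
jar_mid side [([215.6, 158.4], 0.96, [0.395, 0.394, 0.045])]
cabinet top [([377.0, 200.5], 0.75, [0.521, -0.314, 0.0])]
cabinet side []
1.4
```

```bash
python3 -c "
import cv2
for n in('s0','t0'):
    i=cv2.imread(f'pics/{n}.png');cv2.imwrite(f'pics/{n}b.png',cv2.resize(i,(800,600),interpolation=cv2.INTER_CUBIC))"
```

```text
(no output)
```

View pics/t0b.png

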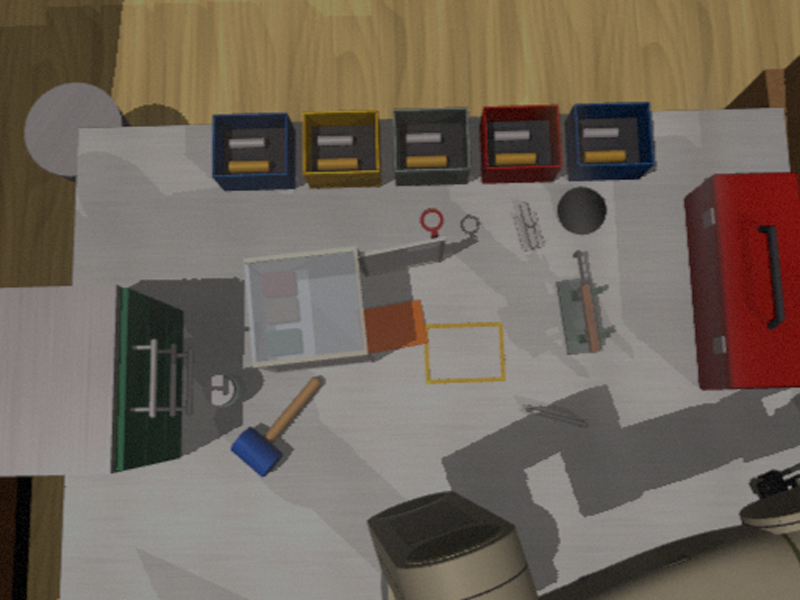

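View pics/s0b.png

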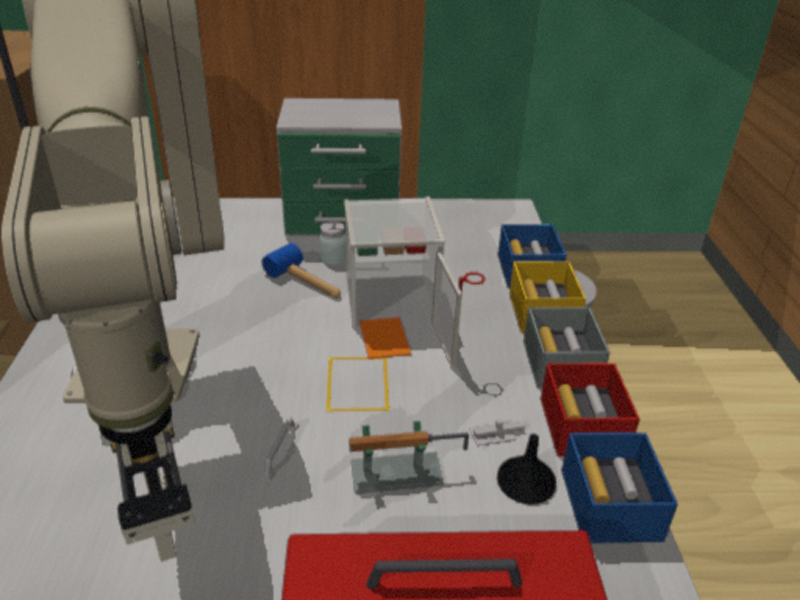

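The top view shows the open door (ring near 277,140 at native scale), the orange plate sticking out of the doorway (~252,209), the yellow outline (~297,225) and the pole in its rest (~377,200). I'll measure the outlines by colour next.

```bash
python3 - <<'E'
from h import *
np.set_printoptions(precision=4,suppress=True)
for cam,n in(('top','t0'),('side','s0')):
    im=cv2.imread(f'pics/{n}.png');hsv=cv2.cvtColor(im,cv2.COLOR_BGR2HSV)
    roi=np.zeros(im.shape[:2],np.uint8)
    if cam=='top': roi[180:260,225:335]=1
    else: roi[195:270,200:265]=1
    for nm,lo,hi,z in(('plate',(4,150,60),(14,255,255),.005),('patch',(17,100,100),(32,255,255),0)):
        m=cv2.inRange(hsv,lo,hi)*roi
        cs=max(cv2.findContours(m,cv2.RETR_EXTERNAL,cv2.CHAIN_APPROX_NONE)[0],key=cv2.contourArea)[:,0,:].astype(float)
        W=np.array([onplane(cam,p,z)[:2] for p in cs])
        r=cv2.minAreaRect((W*1000).astype(np.float32));print(cam,nm,len(cs),r);print(cv2.boxPoints(r).round(0).tolist())
    # pole handle
    roi[:]=0
    if cam=='top': roi[170:235,355:395]=1
    else: roi[268:295,220:275]=1
    m=cv2.inRange(hsv,(5,90,50),(20,255,255))*roi
    cs=max(cv2.findContours(m,cv2.RETR_EXTERNAL,cv2.CHAIN_APPROX_NONE)[0],key=cv2.contourArea)[:,0,:].astype(float)
    W=np.array([onplane(cam,p,.09 if cam=='top' else .085)[:2] for p in cs])
    r=cv2.minAreaRect((W*1000).astype(np.float32));print(cam,'pole',r,cv2.boxPoints(r).round(0).tolist())
def T(a,b): return tri(a,b)
print('ring',T([304.3,178.9],[277.4,139.6]),'hinge',T([279.8,155.5],[225.5,161.8]),'pole',T([252.5,278.1],[376.6,199.2]),'tip',T([296.7,288.2],[365.9,162.6]))
E
```

```text
top plate 120 ((504.941650390625, 82.3058090209961), (87.34359741210938, 118.4295425415039), 8.622359275817871)
[[453.0, 134.0], [471.0, 17.0], [557.0, 30.0], [539.0, 147.0]]
top patch 320 ((448.7658996582031, -56.32762145996094), (120.79389190673828, 158.96817016601562), 0.04501066356897354)
[[388.0, 23.0], [388.0, -136.0], [509.0, -136.0], [509.0, 23.0]]
top pole ((501.3559265136719, -291.7942199707031), (124.27526092529297, 11.4072265625), 5.000590801239014) [[439.0, -292.0], [440.0, -303.0], [564.0, -292.0], [563.0, -281.0]]
side plate 95 ((504.3951110839844, 88.07145690917969), (88.30805969238281, 131.6420135498047), 8.911452293395996)
[[451.0, 146.0], [471.0, 16.0], [558.0, 30.0], [538.0, 160.0]]
side patch 260 ((447.81463623046875, -53.617027282714844), (153.38380432128906, 120.63187408447266), 89.60845947265625)
[[387.0, -130.0], [508.0, -131.0], [509.0, 23.0], [388.0, 23.0]]
side pole ((502.3302307128906, -293.242431640625), (128.6218719482422, 31.927845001220703), 5.085842132568359) [[437.0, -283.0], [440.0, -315.0], [568.0, -303.0], [565.0, -272.0]]
ring [0.6725 0.0035 0.2053] hinge [0.6134 0.1487 0.2009] pole [ 0.5125 -0.289   0.0937] tip [ 0.6332 -0.2757  0.042 ]
```

```bash
cat >> h.py <<'E'
def down(yaw_y):  # tool pointing down, tool y at this world angle (deg)
    a=np.radians(yaw_y);y=np.array([np.cos(a),np.sin(a),0]);z=np.array([0,0,-1.]);return np.c_[np.cross(y,z),y,z]
def pose():
    s=robot.read_state();return np.array(s['tool_pos'],float),Rn.from_rotvec(s['orientation']).as_matrix()
def plan(p,R,wps,dec=2):
    """wps: (p1,R1 or None,n,fingers). prints tool-frame rows, 12 a call"""
    rows=[]
    for p1,R1,n,f in wps:
        R1=R if R1 is None else R1
        R0,p0=R,p;w=Rn.from_matrix(R0.T@R1).as_rotvec()
        for k in range(1,n+1):
            pt=p0+(np.array(p1)-p0)*k/n;Rt=R0@Rn.from_rotvec(w*k/n).as_matrix()
            d=np.round(R.T@(pt-p)/.03,dec);a=np.round(np.degrees(Rn.from_matrix(R.T@Rt).as_rotvec())/6,dec)
            assert abs(d).max()<=1 and abs(a).max()<=1 and np.linalg.norm(d)<1.38,(d,a)
            rows.append([*d,*a,f]);p=p+R@(d*.03);R=R@Rn.from_rotvec(np.radians(a*6)).as_matrix()
    for i in range(0,len(rows),12):
        print(','.join('%g'%(x+0) for r in rows[i:i+12] for x in r))
    print('end',p.round(4),Rn.from_matrix(R).as_rotvec().round(3));return p,R
E
python3 - <<'E'
from h import *
p,R=pose();print(np.degrees(np.arctan2(R[1,1],R[0,1])))
plan(p,R,[((.505,.045,.18),down(8.7),24,22)],1)
E
```

```text
-68.81083725909488
0.7,-0.6,0,0,0,-0.5,22,0.7,-0.6,0,0,0,-0.6,22,0.7,-0.6,0,0,0,-0.5,22,0.8,-0.5,0,0,0,-0.6,22,0.8,-0.5,0,0,0,-0.5,22,0.8,-0.4,0,0,0,-0.5,22,0.9,-0.4,0,0,0,-0.6,22,0.9,-0.3,0,0,0,-0.5,22,0.8,-0.3,0,0,0,-0.5,22,0.9,-0.2,0,0,0,-0.6,22,1,-0.2,0,0,0,-0.5,22,0.9,-0.1,0,0,0,-0.6,22
0.9,-0.1,0,0,0,-0.5,22,0.9,0,0,0,0,-0.5,22,1,0,0,0,0,-0.6,22,0.9,0.1,0,0,0,-0.5,22,0.9,0.1,0,0,0,-0.6,22,0.9,0.2,0,0,0,-0.5,22,0.9,0.3,0,0,0,-0.5,22,0.9,0.2,0,0,0,-0.6,22,0.9,0.4,0,0,0,-0.5,22,0.8,0.4,0,0,0,-0.5,22,0.8,0.4,0,0,0,-0.6,22,0.8,0.5,0,0,0,-0.5,22
end [0.5055 0.0438 0.1796] [ 2.049  2.382 -0.   ]
```

Emit:
apply_moves(steps=[0.7,-0.6,0,0,0,-0.5,22,0.7,-0.6,0,0,0,-0.6,22,0.7,-0.6,0,0,0,-0.5,22,0.8,-0.5,0,0,0,-0.6,22,0.8,-0.5,0,0,0,-0.5,22,0.8,-0.4,0,0,0,-0.5,22,0.9,-0.4,0,0,0,-0.6,22,0.9,-0.3,0,0,0,-0.5,22,0.8,-0.3,0,0,0,-0.5,22,0.9,-0.2,0,0,0,-0.6,22,1,-0.2,0,0,0,-0.5,22,0.9,-0.1,0,0,0,-0.6,22])

```text
t: 2.4
tool_pos: [0.3623, -0.2557, 0.1799]
orientation: [2.716, 1.578, 0.001]
force: [-0.2, -0.1, -0.4]
opening: 0.0216
gripper_force: 0.0
```

Emit:
apply_moves(steps=[0.9,-0.1,0,0,0,-0.5,22,0.9,0,0,0,0,-0.5,22,1,0,0,0,0,-0.6,22,0.9,0.1,0,0,0,-0.5,22,0.9,0.1,0,0,0,-0.6,22,0.9,0.2,0,0,0,-0.5,22,0.9,0.3,0,0,0,-0.5,22,0.9,0.2,0,0,0,-0.6,22,0.9,0.4,0,0,0,-0.5,22,0.8,0.4,0,0,0,-0.5,22,0.8,0.4,0,0,0,-0.6,22,0.8,0.5,0,0,0,-0.5,22])

```text
t: 3.4
tool_pos: [0.5059, 0.0452, 0.1798]
orientation: [2.045, 2.385, 0.0]
force: [0.0, 0.3, -0.0]
opening: 0.0205
gripper_force: 0.0
```

Emit:
apply_moves(steps=[0,0,1,0,0,0,22,0,0,1,0,0,0,22,0,0,1,0,0,0,22,0,0,1,0,0,0,22,0,0,0.8,0,0,0,22,0,0,0.5,0,0,0,22,0,0,0,0,0,0,22])

```text
t: 3.98
tool_pos: [0.502, 0.0439, 0.0166]
orientation: [-2.045, -2.378, 0.007]
force: [-1.3, 0.3, 0.2]
opening: 0.0207
gripper_force: 0.0
```

Emit:
apply_moves(steps=[0,0,0.3,0,0,0,22,0,0,0.1,0,0,0,22,0,0,0,0,0,0,22])

```text
t: 4.23
tool_pos: [0.5059, 0.0438, 0.009]
orientation: [2.049, 2.381, 0.001]
force: [-0.7, -0.1, -0.2]
opening: 0.0205
gripper_force: 0.0
```

Emit:
apply_moves(steps=[0,0,0.1,0,0,0,22,0,0,0.1,0,0,0,22,0,0,0,0,0,0,22])

```text
t: 4.48
tool_pos: [0.5057, 0.0438, 0.0027]
orientation: [2.049, 2.381, 0.0]
force: [-0.1, 0.6, -0.7]
opening: 0.0204
gripper_force: 0.0
```

```bash
python3 - <<'E'
from h import *
a=snap('side','s1');b=snap('top','t1')
A=cv2.resize(a[170:270,190:320],(520,400));B=cv2.resize(b[150:270,210:340],(433,400))
cv2.imwrite('pics/c1.png',cv2.resize(np.hstack([A,B]),(790,332))[:,:,::-1])
s=robot.read_state();print(s['tool_pos'],s['force'],s['t'])
E
```

```text
[0.5056491  0.04384556 0.00286264] [-0.05632431 -0.07596896  0.42938327] 4.5833
```

View pics/c1.png

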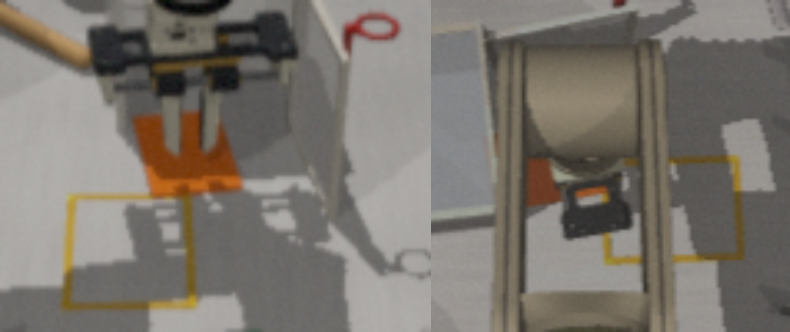

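The fingers stand on the plate (side crop ~ (190,150)), clear of the door; contact is not yet firm. I'll press further in small steps.

Emit:
apply_moves(steps=[0,0,0.05,0,0,0,22,0,0,0,0,0,0,22])

```text
t: 4.75
tool_pos: [0.5055, 0.0438, 0.0011]
orientation: [2.049, 2.381, 0.0]
force: [-0.8, -0.9, -0.4]
opening: 0.0208
gripper_force: 0.0
```

Emit:
apply_moves(steps=[0,0,0.05,0,0,0,22,0,0,0,0,0,0,22])

```text
t: 4.92
tool_pos: [0.5053, 0.0438, -0.0006]
orientation: [-2.049, -2.381, 0.0]
force: [0.0, 0.4, 0.3]
opening: 0.0205
gripper_force: 0.0
```

Emit:
apply_moves(steps=[0,0,0.05,0,0,0,22,0,0,0,0,0,0,22])

```text
t: 5.08
tool_pos: [0.5053, 0.0438, -0.0022]
orientation: [-2.049, -2.381, 0.0]
force: [-0.3, 0.5, 0.8]
opening: 0.0205
gripper_force: 0.0
```

Emit:
apply_moves(steps=[0,0,0.05,0,0,0,22,0,0,0,0,0,0,22])

```text
t: 5.25
tool_pos: [0.5053, 0.0439, -0.0037]
orientation: [-2.049, -2.381, 0.0]
force: [-0.2, 0.2, -0.3]
opening: 0.0204
gripper_force: 0.0
```

Emit:
apply_moves(steps=[0,0,0.05,0,0,0,22,0,0,0,0,0,0,22])

```text
t: 5.42
tool_pos: [0.5053, 0.0438, -0.0052]
orientation: [-2.049, -2.381, 0.0]
force: [-0.2, 1.0, 1.1]
opening: 0.0206
gripper_force: 0.0
```

```bash
python3 - <<'E'
from h import *
for z in (0,.005,.01,.015,.02,.03): print(z,proj('side',[.5055,.0438,z]))
b=snap('side','s2');B=b[180:235,220:280]
cv2.imwrite('pics/c2.png',cv2.resize(B,(600,550),interpolation=cv2.INTER_CUBIC)[:,:,::-1])
E
```

```text
0 [246.3843328  224.89309687]
0.005 [246.40734639 223.69440527]
0.01 [246.43044745 222.49115763]
0.015 [246.45363648 221.28332794]
0.02 [246.47691398 220.07088997]
0.03 [246.52373645 217.6320833 ]
```

View pics/c2.png

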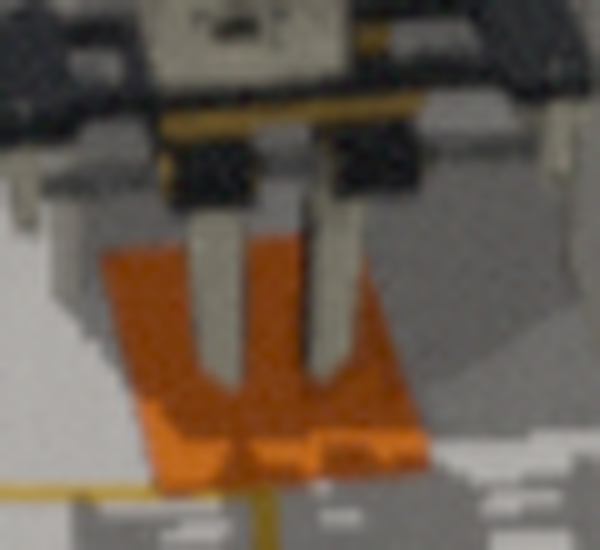

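The fingertips appear at about (243–252, 219) with their shadows well ahead, so they're still ~20 mm above the plate: measured z reads low. Continue down gently while watching the force.

Emit:
apply_moves(steps=[0,0,0.1,0,0,0,22,0,0,0.1,0,0,0,22,0,0,0,0,0,0,22])

```text
t: 5.72
tool_pos: [0.5049, 0.0438, -0.0117]
orientation: [-2.048, -2.381, 0.001]
force: [0.1, 0.5, -0.1]
opening: 0.02
gripper_force: 0.0
```

Emit:
apply_moves(steps=[0,0,0.05,0,0,0,22,0,0,0,0,0,0,22])

```text
t: 5.88
tool_pos: [0.5052, 0.0438, -0.0127]
orientation: [-2.049, -2.381, 0.001]
force: [-0.9, 0.2, -0.1]
opening: 0.0202
gripper_force: 0.0
```

Emit:
apply_moves(steps=[0,0,0.05,0,0,0,22,0,0,0,0,0,0,22])

```text
t: 6.05
tool_pos: [0.5054, 0.0438, -0.0141]
orientation: [-2.049, -2.381, 0.0]
force: [-0.2, -0.1, 0.0]
opening: 0.0205
gripper_force: 0.0
```

Emit:
apply_moves(steps=[0,0,0.07,0,0,0,22,0,0,0,0,0,0,22])

```text
t: 6.22
tool_pos: [0.5053, 0.0438, -0.0163]
orientation: [-2.049, -2.381, 0.0]
force: [0.0, -0.6, -0.8]
opening: 0.0205
gripper_force: 0.0
```

Emit:
apply_moves(steps=[0,0,0.05,0,0,0,22,0,0,0,0,0,0,22])

```text
t: 6.38
tool_pos: [0.5053, 0.0438, -0.0178]
orientation: [-2.049, -2.381, 0.0]
force: [-0.2, 0.3, -0.1]
opening: 0.0204
gripper_force: 0.0
```

```bash
python3 - <<'E'
from h import *
s=robot.read_state();print(s['q'],s['tool_pos'],s['force'],s['joint_torque'],s['wrist_torque'])
b=snap('side','s3');B=b[180:235,220:280];a=cv2.imread('pics/s2.png')[180:235,220:280,::-1]
cv2.imwrite('pics/c3.png',cv2.resize(np.hstack([a,B]),(800,370),interpolation=cv2.INTER_CUBIC)[:,:,::-1])
E
```

```text
[-1.45893934e-02  7.56283836e-02  1.92678321e+00  3.39779508e-06
  1.13957177e+00 -1.64465285e-01] [ 0.50529709  0.04383423 -0.01777128] [-0.16809681  0.29699542 -0.06463585] [-1.42880759e-02 -4.68348384e+01 -4.30117285e+01  6.93234941e-02
 -6.05662004e-02  5.75066988e-04] [-0.04913057 -0.05773659  0.01004554]
```

View pics/c3.png

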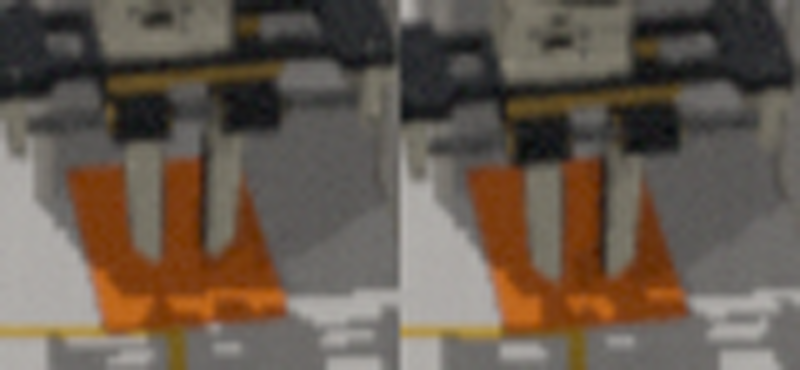

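Tips now at row ~221, i.e. about z=0.016 by camera, still above the plate and moving as commanded. Continue.

```bash
python3 - <<'E'
from h import *
for z in (.15,.18,.21): print(z,proj('side',[.217,-.559,z]))
im=cv2.imread('pics/s0.png')[300:384,60:150];cv2.imwrite('pics/c4.png',cv2.resize(im,(640,600)))
E
```

```text
0.15 [108.73316651 357.85500395]
0.18 [106.3279532  348.29327182]
0.21 [103.8287605  338.35793218]
```

Emit:
apply_moves(steps=[0,0,0.1,0,0,0,22,0,0,0,0,0,0,22])

```text
t: 6.6
tool_pos: [0.5052, 0.0438, -0.0209]
orientation: [-2.049, -2.381, 0.0]
force: [-0.3, -0.1, 0.3]
opening: 0.0206
gripper_force: 0.0
```

Emit:
apply_moves(steps=[0,0,0.05,0,0,0,22,0,0,0,0,0,0,22])

```text
t: 6.77
tool_pos: [0.5053, 0.0439, -0.0223]
orientation: [-2.049, -2.381, 0.0]
force: [-0.2, -0.4, -0.2]
opening: 0.0202
gripper_force: 0.0
```

Emit:
apply_moves(steps=[0,0,0.05,0,0,0,22,0,0,0,0,0,0,22])

```text
t: 6.93
tool_pos: [0.5054, 0.0439, -0.0237]
orientation: [-2.049, -2.381, 0.0]
force: [0.1, 0.8, 0.0]
opening: 0.0204
gripper_force: 0.0
```

View pics/c4.png

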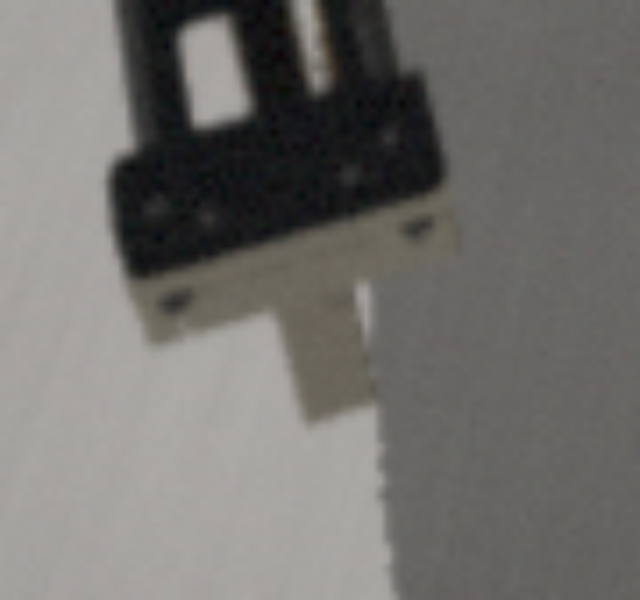

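```bash
python3 - <<'E'
from h import *
R=Rn.from_rotvec([-3.086,-.577,0]).as_matrix()
for z in (.17,.18,.19,.2,.21): print(z,proj('side',np.array([.217,-.559,z])+R@[0,.0465,0]),proj('side',np.array([.217,-.559,z])+R@[0,.064,0]))
p,R=pose();print(p)
for z in (0,.005,.01,.02,.03):
  print(z,[proj('side',np.array([p[0],p[1],z])+R@[0,s*.0102,0]).round(1) for s in(1,-1)])
b=snap('side','s5');B=b[185:235,225:275]
cv2.imwrite('pics/c5.png',cv2.resize(B,(600,600),interpolation=cv2.INTER_CUBIC)[:,:,::-1])
E
```

```text
0.17 [110.97589094 371.23754288] [112.50197273 379.08136902]
0.18 [110.1561057  368.00825666] [111.67961195 375.85431365]
0.19 [109.3253443  364.73573329] [110.84606632 372.58336737]
0.2 [108.48338481 361.41909858] [110.00110607 369.2676286 ]
0.21 [107.62999928 358.05745458] [109.14449513 365.90617091]
[ 0.50535305  0.04385177 -0.02371357]
0 [array([249.4, 224.6]), array([243.3, 225.2])]
0.005 [array([249.4, 223.4]), array([243.3, 224. ])]
0.01 [array([249.5, 222.2]), array([243.3, 222.8])]
0.02 [array([249.5, 219.8]), array([243.3, 220.4])]
0.03 [array([249.6, 217.3]), array([243.4, 217.9])]
```

View pics/c5.png

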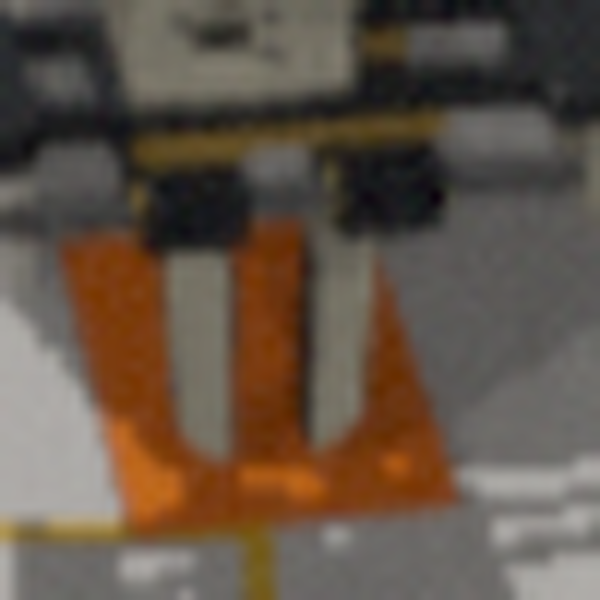

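Tips now at (244,223)/(251,222.5): about 5 mm above the plate. So the readings have a constant z offset of roughly −0.03 m.

Emit:
apply_moves(steps=[0,0,0.07,0,0,0,22,0,0,0,0,0,0,22])

```text
t: 7.15
tool_pos: [0.5053, 0.0439, -0.0259]
orientation: [-2.049, -2.381, 0.0]
force: [0.0, 0.8, -0.7]
opening: 0.0205
gripper_force: 0.0
```

Emit:
apply_moves(steps=[0,0,0.04,0,0,0,22,0,0,0,0,0,0,22])

```text
t: 7.32
tool_pos: [0.5054, 0.0438, -0.027]
orientation: [-2.049, -2.381, 0.0]
force: [-0.8, 0.7, -1.3]
opening: 0.0205
gripper_force: 0.0
```

Emit:
apply_moves(steps=[0,0,0.04,0,0,0,22,0,0,0,0,0,0,22])

```text
t: 7.48
tool_pos: [0.5054, 0.0438, -0.0282]
orientation: [-2.049, -2.381, 0.0]
force: [-0.2, -0.7, 0.3]
opening: 0.0204
gripper_force: 0.0
```

Emit:
apply_moves(steps=[0,0,0.04,0,0,0,22,0,0,0,0,0,0,22])

```text
t: 7.65
tool_pos: [0.5054, 0.0438, -0.0294]
orientation: [-2.049, -2.381, 0.0]
force: [0.6, 0.8, 0.3]
opening: 0.0208
gripper_force: 0.0
```

Emit:
apply_moves(steps=[0,0,0.03,0,0,0,22,0,0,0,0,0,0,22])

```text
t: 7.82
tool_pos: [0.5054, 0.0438, -0.0302]
orientation: [-2.049, -2.381, 0.0]
force: [-0.5, 0.1, -0.3]
opening: 0.0203
gripper_force: 0.0
```

Emit:
apply_moves(steps=[0,0,0.03,0,0,0,22,0,0,0,0,0,0,22])

```text
t: 7.98
tool_pos: [0.5054, 0.0438, -0.0311]
orientation: [-2.049, -2.381, 0.0]
force: [-0.5, 1.0, -0.2]
opening: 0.0205
gripper_force: 0.0
```

Emit:
apply_moves(steps=[0,0,0.04,0,0,0,22,0,0,0,0,0,0,22])

```text
t: 8.15
tool_pos: [0.5054, 0.0438, -0.0324]
orientation: [-2.049, -2.381, 0.0]
force: [0.2, 0.3, 0.1]
opening: 0.0206
gripper_force: 0.0
```

Emit:
apply_moves(steps=[0,0,0.03,0,0,0,22,0,0,0,0,0,0,22])

```text
t: 8.32
tool_pos: [0.5054, 0.0438, -0.0332]
orientation: [-2.049, -2.381, 0.0]
force: [0.0, -0.0, 0.0]
opening: 0.0204
gripper_force: 0.0
```

Emit:
apply_moves(steps=[0,0,0.03,0,0,0,22,0,0,0,0,0,0,22])

```text
t: 8.48
tool_pos: [0.5056, 0.0438, -0.0337]
orientation: [2.049, 2.381, 0.0]
force: [-1.6, 1.3, 3.5]
opening: 0.0205
gripper_force: 2.0
```

```bash
python3 - <<'E'
from h import *
b=snap('side','s6');b2=cv2.imread('pics/s5.png')
# fingertip row: light-grey pixels within orange columns
for im in(cv2.imread('pics/s5.png'),cv2.imread('pics/s6.png')):
    h=cv2.cvtColor(im,cv2.COLOR_BGR2HSV)
    print([ (c,[int(h[r,c,1]) for r in range(216,232)]) for c in(243,244,251,252)])
E
```

```text
[(243, [41, 41, 41, 36, 45, 47, 57, 134, 202, 209, 216, 219, 222, 160, 46, 14]), (244, [137, 136, 135, 124, 121, 119, 140, 182, 229, 229, 232, 238, 223, 164, 64, 28]), (251, [43, 33, 37, 33, 40, 54, 130, 198, 202, 219, 238, 202, 95, 29, 7, 5]), (252, [39, 37, 37, 34, 43, 82, 162, 200, 209, 214, 232, 190, 60, 9, 8, 9])]
[(243, [40, 36, 38, 44, 42, 41, 39, 40, 49, 99, 182, 216, 211, 162, 51, 19]), (244, [122, 111, 116, 107, 116, 129, 138, 116, 131, 166, 221, 214, 207, 159, 58, 24]), (251, [44, 41, 40, 41, 38, 33, 35, 49, 114, 177, 224, 167, 56, 16, 6, 9]), (252, [35, 34, 37, 32, 35, 32, 36, 48, 118, 194, 230, 157, 35, 9, 9, 9])]
```

Contact at reading z≈−0.0335 (force 3.5 N); true z ≈ reading + 0.0385. Press to ~15 N.

Emit:
apply_moves(steps=[0,0,0.03,0,0,0,22,0,0,0,0,0,0,22])

```text
t: 8.7
tool_pos: [0.5057, 0.0438, -0.0338]
orientation: [-2.049, -2.382, 0.0]
force: [-6.5, 0.3, 13.7]
opening: 0.0203
gripper_force: 7.0
```

```bash
python3 - <<'E'
from h import *
p,R=pose();p[2]=0
plan(p,R,[(p+np.array([.0076,-.0494,0]),None,12,22)],2)
p,R=p+np.array([.0076,-.0494,0]),R
plan(p,R,[((.4432,-.1001,0),down(0),24,22)],2)
E
```

```text
-0.14,0,0,0,0,0,22,-0.14,0,0,0,0,0,22,-0.14,0,0,0,0,0,22,-0.14,0,0,0,0,0,22,-0.13,0,0,0,0,0,22,-0.14,0,0,0,0,0,22,-0.14,0,0,0,0,0,22,-0.14,0,0,0,0,0,22,-0.14,0,0,0,0,0,22,-0.14,0,0,0,0,0,22,-0.14,0,0,0,0,0,22,-0.14,0,0,0,0,0,22
end [ 0.5132 -0.0057  0.    ] [-2.049 -2.382  0.   ]
-0.12,-0.12,0,0,0,0.06,22,-0.11,-0.11,0,0,0,0.06,22,-0.12,-0.12,0,0,0,0.06,22,-0.12,-0.11,0,0,0,0.06,22,-0.11,-0.11,0,0,0,0.06,22,-0.12,-0.11,0,0,0,0.06,22,-0.12,-0.12,0,0,0,0.06,22,-0.12,-0.11,0,0,0,0.06,22,-0.12,-0.11,0,0,0,0.06,22,-0.12,-0.11,0,0,0,0.06,22,-0.13,-0.1,0,0,0,0.06,22,-0.12,-0.11,0,0,0,0.06,22
-0.12,-0.11,0,0,0,0.06,22,-0.13,-0.1,0,0,0,0.06,22,-0.12,-0.11,0,0,0,0.06,22,-0.13,-0.1,0,0,0,0.06,22,-0.13,-0.11,0,0,0,0.05,22,-0.12,-0.1,0,0,0,0.06,22,-0.13,-0.1,0,0,0,0.06,22,-0.13,-0.1,0,0,0,0.06,22,-0.13,-0.1,0,0,0,0.06,22,-0.13,-0.1,0,0,0,0.06,22,-0.13,-0.1,0,0,0,0.06,22,-0.13,-0.1,0,0,0,0.06,22
end [ 0.4433 -0.1002  0.    ] [-2.221 -2.222  0.   ]
```

Emit:
apply_moves(steps=[-0.14,0,0,0,0,0,22,-0.14,0,0,0,0,0,22,-0.14,0,0,0,0,0,22,-0.14,0,0,0,0,0,22])

```text
t: 9.03
tool_pos: [0.5094, 0.0278, -0.0337]
orientation: [2.048, 2.381, 0.004]
force: [0.4, 4.5, 6.6]
opening: 0.0207
gripper_force: 3.6
```

Emit:
apply_moves(steps=[0,0,0.03,0,0,0,22,0,0,0,0,0,0,22])

```text
t: 9.2
tool_pos: [0.5095, 0.0272, -0.0338]
orientation: [2.048, 2.38, 0.003]
force: [-5.0, 1.3, 16.9]
opening: 0.0206
gripper_force: 8.3
```

```bash
cat >> h.py <<'E'
def plate(cam='side',roi=(195,290,190,275)):
    im=eyes.read_camera(cam);h=cv2.cvtColor(im,cv2.COLOR_RGB2HSV);m=cv2.inRange(h,(4,150,50),(14,255,255))
    k=np.zeros_like(m);k[roi[0]:roi[1],roi[2]:roi[3]]=1
    cs=np.vstack(cv2.findContours(m*k,cv2.RETR_EXTERNAL,cv2.CHAIN_APPROX_NONE)[0])[:,0,:]
    W=np.array([onplane(cam,q,.005)[:2] for q in cs])*1000
    r=cv2.minAreaRect(W.astype(np.float32));return r,cv2.boxPoints(r).round(0).tolist()
E
python3 -c "
from h import *
print(plate())"
```

```text
(((494.8760986328125, -54.89643859863281), (138.46005249023438, 354.4541931152344), 3.8737661838531494), [[414.0, 117.0], [438.0, -236.0], [576.0, -227.0], [552.0, 127.0]])
```

```bash
sed -i 's/roi=(195,290,190,275)/roi=(195,262,190,275)/' h.py; python3 -c "
from h import *
print(plate())"
```

```text
(((507.6665954589844, 67.5855941772461), (88.37366485595703, 119.51068115234375), 10.88806438446045), [[453.0, 118.0], [476.0, 1.0], [562.0, 17.0], [540.0, 135.0]])
```

Emit:
apply_moves(steps=[-0.14,0,0,0,0,0,22,-0.14,0,0,0,0,0,22,-0.14,0,0,0,0,0,22,-0.14,0,0,0,0,0,22])

```text
t: 9.63
tool_pos: [0.5129, 0.0117, -0.0337]
orientation: [2.048, 2.38, 0.006]
force: [-1.6, 6.1, 11.9]
opening: 0.0202
gripper_force: 6.1
```

```bash
python3 -c "
from h import *
print(plate())"
```

```text
(((508.7345275878906, 52.72840118408203), (87.190673828125, 118.90406799316406), 13.906697273254395), [[452.0, 100.0], [481.0, -15.0], [565.0, 5.0], [537.0, 121.0]])
```

Emit:
apply_moves(steps=[-0.14,0,0,0,0,0,22,-0.14,0,0,0,0,0,22,-0.14,0,0,0,0,0,22,-0.14,0,0,0,0,0,22,-0.14,0,0,0,0,0,22,0,0,0,0,0,0,22])

```text
t: 10.18
tool_pos: [0.5161, -0.0099, -0.0337]
orientation: [2.048, 2.379, 0.005]
force: [-0.7, 3.3, 12.8]
opening: 0.0204
gripper_force: 5.9
```

```bash
python3 -c "
from h import *
print(plate());s=robot.read_state();print(s['force'],s['wrist_torque'])"
```

```text
(((507.26220703125, 40.780086517333984), (88.46611022949219, 132.39784240722656), 16.518394470214844), [[446.0, 92.0], [484.0, -35.0], [568.0, -10.0], [531.0, 117.0]])
[-0.47740511  2.78043367 11.76176488] [0.50853028 0.08470185 0.02193829]
```

Plate is out of the doorway at centre (507,41) mm, but turned to 16.5° and slipped ~7 mm; I'll re-press near its centre with a wider finger span.

Emit:
apply_moves(steps=[0,0,-0.2,0,0,0,22,0,0,-0.2,0,0,0,22,0.3,0,0,0,0,0,34,0.4,-0.1,0,0,0,0,34,0.4,0,0,0,0,0,34,0.4,0,0,0,0,0,34,0,0,0.1,0,0,0,34,0,0,0.1,0,0,0,34,0,0,0.1,0,0,0,34,0,0,0.05,0,0,0,34,0,0,0,0,0,0,34])

```text
t: 11.15
tool_pos: [0.5039, 0.034, -0.0337]
orientation: [-2.049, -2.381, 0.0]
force: [-5.7, 2.4, 12.2]
opening: 0.0315
gripper_force: 5.9
```

Emit:
apply_moves(steps=[0,0,0.03,0,0,0,34,0,0,0,0,0,0,34])

```text
t: 11.32
tool_pos: [0.504, 0.034, -0.0338]
orientation: [-2.049, -2.38, 0.0]
force: [-11.1, 1.9, 21.8]
opening: 0.0312
gripper_force: 10.8
```

```bash
python3 - <<'E'
from h import *
p,R=pose();p[2]=0;R=down(8.7)
plan(p,R,[((.4435,-.063,0),down(-7.8),24,34)],2)
E
```

```text
-0.12,-0.1,0,0,0,0.11,34,-0.12,-0.11,0,0,0,0.12,34,-0.12,-0.1,0,0,0,0.11,34,-0.13,-0.09,0,0,0,0.12,34,-0.12,-0.1,0,0,0,0.11,34,-0.13,-0.1,0,0,0,0.12,34,-0.13,-0.09,0,0,0,0.11,34,-0.13,-0.1,0,0,0,0.12,34,-0.13,-0.09,0,0,0,0.11,34,-0.13,-0.09,0,0,0,0.12,34,-0.13,-0.09,0,0,0,0.11,34,-0.13,-0.08,0,0,0,0.12,34
-0.14,-0.09,0,0,0,0.11,34,-0.13,-0.08,0,0,0,0.11,34,-0.14,-0.08,0,0,0,0.12,34,-0.13,-0.08,0,0,0,0.11,34,-0.14,-0.08,0,0,0,0.12,34,-0.14,-0.08,0,0,0,0.11,34,-0.14,-0.07,0,0,0,0.12,34,-0.14,-0.08,0,0,0,0.11,34,-0.14,-0.07,0,0,0,0.12,34,-0.15,-0.07,0,0,0,0.11,34,-0.14,-0.07,0,0,0,0.12,34,-0.14,-0.06,0,0,0,0.11,34
end [ 0.4436 -0.0629  0.    ] [2.367 2.065 0.   ]
```

Emit:
apply_moves(steps=[-0.12,-0.1,0,0,0,0.11,34,-0.12,-0.11,0,0,0,0.12,34,-0.12,-0.1,0,0,0,0.11,34,-0.13,-0.09,0,0,0,0.12,34,-0.12,-0.1,0,0,0,0.11,34,-0.13,-0.1,0,0,0,0.12,34,-0.13,-0.09,0,0,0,0.11,34,-0.13,-0.1,0,0,0,0.12,34])

```text
t: 11.98
tool_pos: [0.4861, 0.0013, -0.0337]
orientation: [2.161, 2.277, 0.005]
force: [2.4, 3.3, 8.1]
opening: 0.0315
gripper_force: 3.9
```

```bash
python3 -c "
from h import *
print(plate())"
```

```text
(((492.6347351074219, 15.540626525878906), (89.0806884765625, 130.25807189941406), 20.7604923248291), [[428.0, 61.0], [474.0, -61.0], [557.0, -30.0], [511.0, 92.0]])
```

Emit:
apply_moves(steps=[0,0,-0.2,0,0,0,34,0,0,-0.2,0,0,0,34,0.1,0.2,0,0,0,-0.5,34,0.1,0.2,0,0,0,-0.5,34,0.07,0.17,0,0,0,-0.5,34,0,0,0,0,0,-0.5,34,0,0,0.1,0,0,0,34,0,0,0.1,0,0,0,34,0,0,0.1,0,0,0,34,0,0,0.08,0,0,0,34,0,0,0,0,0,0,34])

```text
t: 12.95
tool_pos: [0.4994, 0.0112, -0.0338]
orientation: [-1.912, -2.492, 0.001]
force: [-7.6, 1.0, 15.4]
opening: 0.0316
gripper_force: 8.0
```

Emit:
apply_moves(steps=[0,0,0.02,0,0,0,34,0,0,0,0,0,0,34])

```text
t: 13.12
tool_pos: [0.4995, 0.0112, -0.0338]
orientation: [-1.912, -2.492, 0.001]
force: [-10.4, -0.2, 21.5]
opening: 0.0316
gripper_force: 10.7
```

Emit:
apply_moves(steps=[0,0,0,0,0,0.2,34,0,0,0,0,0,0.2,34,0,0,0,0,0,0.2,34,0,0,0,0,0,0.2,34,0,0,0,0,0,0.2,34,0,0,0,0,0,0,34])

```text
t: 13.62
tool_pos: [0.5011, 0.0108, -0.0337]
orientation: [2.04, 2.386, 0.001]
force: [-2.1, -0.2, 11.8]
opening: 0.0315
gripper_force: 5.9
```

```bash
python3 -c "
from h import *
print(plate())"
```

```text
(((492.23773193359375, 15.223342895507812), (89.083740234375, 131.90550231933594), 20.16737937927246), [[428.0, 62.0], [473.0, -62.0], [557.0, -31.0], [511.0, 92.0]])
```

Emit:
apply_moves(steps=[0,0,-0.2,0,0,0,20,0,0,-0.2,0,0,0,0,-0.2,0.1,0,0,0,0,0,0,0,0,0,0,0,0,0,0,0.1,0,0,0,0,0,0,0.1,0,0,0,0,0,0,0.1,0,0,0,0,0,0,0,0,0,0,0])

```text
t: 14.33
tool_pos: [0.5026, 0.006, -0.0335]
orientation: [-2.038, -2.389, 0.002]
force: [-0.6, -0.1, 0.3]
opening: 0.0001
gripper_force: 0.0
```

Emit:
apply_moves(steps=[0,0,0.06,0,0,0,0,0,0,0,0,0,0,0])

```text
t: 14.5
tool_pos: [0.5034, 0.006, -0.0337]
orientation: [-2.038, -2.39, 0.001]
force: [-5.0, 0.2, 6.3]
opening: 0.0003
gripper_force: 3.4
```

Emit:
apply_moves(steps=[0,0,0.04,0,0,0,0,0,0,0,0,0,0,0])

```text
t: 14.67
tool_pos: [0.5035, 0.006, -0.0338]
orientation: [-2.038, -2.39, 0.001]
force: [-10.4, 0.3, 20.2]
opening: 0.0004
gripper_force: 10.0
```

Emit:
apply_moves(steps=[-0.13,-0.11,0,0,0,0,0,-0.13,-0.11,0,0,0,0,0])

```text
t: 14.83
tool_pos: [0.5004, -0.0022, -0.0337]
orientation: [2.037, 2.389, 0.005]
force: [2.1, 3.6, 7.6]
opening: 0.0007
gripper_force: 3.4
```

Emit:
apply_moves(steps=[-0.13,-0.11,0.01,0,0,0,0,-0.13,-0.11,0.01,0,0,0,0])

```text
t: 15.0
tool_pos: [0.496, -0.011, -0.0337]
orientation: [2.037, 2.388, 0.007]
force: [2.6, 3.8, 11.3]
opening: 0.0001
gripper_force: 5.6
```

```bash
python3 -c "
from h import *
print(plate())"
```

```text
(((486.1536865234375, 0.7908401489257812), (88.38263702392578, 132.1182098388672), 15.716303825378418), [[426.0, 52.0], [462.0, -75.0], [547.0, -51.0], [511.0, 76.0]])
```

Emit:
apply_moves(steps=[-0.13,-0.12,0.01,0,0,0,0,-0.13,-0.12,0.01,0,0,0,0,-0.13,-0.12,0,0,0,0,0,-0.13,-0.12,0,0,0,0,0,-0.13,-0.12,0,0,0,0,0,-0.13,-0.12,0,0,0,0,0,-0.13,-0.12,0,0,0,0,0])

```text
t: 15.63
tool_pos: [0.4763, -0.0422, -0.0337]
orientation: [2.036, 2.386, 0.008]
force: [2.6, 5.8, 12.6]
opening: 0.0009
gripper_force: 6.1
```

```bash
python3 -c "
from h import *
print(plate())"
```

```text
(((470.5829772949219, -25.98847198486328), (87.726318359375, 132.0079345703125), 9.05073070526123), [[417.0, 32.0], [438.0, -98.0], [524.0, -84.0], [504.0, 46.0]])
```

Emit:
apply_moves(steps=[-0.13,-0.14,0.01,0,0,0,0,-0.13,-0.14,0,0,0,0,0,-0.13,-0.14,0,0,0,0,0,-0.13,-0.14,0,0,0,0,0,-0.13,-0.14,0,0,0,0,0,-0.13,-0.14,0,0,0,0,0,-0.13,-0.14,0,0,0,0,0,0,0,0,0,0,0,0])

```text
t: 16.35
tool_pos: [0.4515, -0.0747, -0.0338]
orientation: [2.036, 2.385, 0.007]
force: [1.4, 1.8, 15.7]
opening: 0.0003
gripper_force: 7.7
```

```bash
python3 -c "
from h import *
print(plate())"
```

```text
(((450.3728942871094, -54.48992919921875), (87.44593811035156, 130.58160400390625), 1.2955478429794312), [[405.0, 10.0], [408.0, -121.0], [496.0, -119.0], [493.0, 12.0]])
```

Plate is on the outline: centre (450,−54.5) vs (448.5,−56.5), yaw 1.3°. Lift and go above the pole.

```bash
python3 - <<'E'
from h import *
p,R=pose();p[2]=-.0355
plan(p,R,[((p[0],p[1],.1),None,5,0),((.505,-.291,.1),down(-84.7),18,60)],2)
E
```

```text
0,0.01,-0.9,0,0,0,0,0,0,-0.91,0,0,0,0,0,0.01,-0.9,0,0,0,0,-0.01,0,-0.9,0,0,0,0,0,0.01,-0.91,0,0,0,0,-0.41,0.03,0,0,0,0.87,60,-0.41,0.08,0,0.01,0,0.87,60,-0.4,0.11,0,0,-0.01,0.86,60,-0.38,0.14,0,0,0,0.87,60,-0.37,0.18,0.01,0.01,0,0.87,60,-0.36,0.21,0,0,0,0.87,60,-0.33,0.24,0,0,0,0.87,60
-0.31,0.28,0,0.01,-0.01,0.86,60,-0.29,0.29,0,0,0,0.87,60,-0.25,0.33,0,0,0,0.87,60,-0.23,0.34,0,0.01,0,0.87,60,-0.19,0.37,0,0,-0.01,0.87,60,-0.16,0.38,0.01,0,0,0.86,60,-0.12,0.39,0,0.01,0,0.87,60,-0.09,0.41,0,0,0,0.87,60,-0.05,0.41,0,0,0,0.87,60,-0.01,0.41,0,0.01,-0.01,0.87,60,0.02,0.41,0,0,0,0.86,60
end [ 0.505 -0.291  0.1  ] [ 3.138  0.146 -0.   ]
```

Emit:
apply_moves(steps=[0,0,-0.9,0,0,0,0,0,0,-0.9,0,0,0,0,0,0,-0.9,0,0,0,0,0,0,-0.9,0,0,0,0,0,0,-0.9,0,0,0,0,-0.41,0.03,0,0,0,0.87,60,-0.41,0.08,0,0,0,0.87,60,-0.4,0.11,0,0,0,0.87,60,-0.38,0.14,0,0,0,0.87,60,-0.37,0.18,0,0,0,0.87,60,-0.36,0.21,0,0,0,0.87,60,-0.33,0.24,0,0,0,0.87,60])

```text
t: 17.4
tool_pos: [0.4686, -0.1587, 0.0981]
orientation: [-2.689, -1.624, 0.0]
force: [-0.4, -0.0, 0.7]
opening: 0.0427
gripper_force: 0.0
```

Emit:
apply_moves(steps=[-0.31,0.28,0,0,0,0.87,60,-0.29,0.29,0,0,0,0.87,60,-0.25,0.33,0,0,0,0.87,60,-0.23,0.34,0,0,0,0.87,60,-0.19,0.37,0,0,0,0.87,60,-0.16,0.38,0,0,0,0.87,60,-0.12,0.39,0,0,0,0.87,60,-0.09,0.41,0,0,0,0.87,60,-0.05,0.41,0,0,0,0.87,60,-0.01,0.41,0,0,0,0.87,60,0.02,0.41,0,0,0,0.86,60,0,0,0,0,0,0,60])

```text
t: 18.4
tool_pos: [0.5011, -0.2922, 0.0981]
orientation: [3.138, 0.133, -0.0]
force: [-0.1, 0.5, 0.3]
opening: 0.0562
gripper_force: 0.0
```

```bash
python3 - <<'E'
from h import *
p,R=pose();print(p,np.degrees(np.arctan2(R[1,1],R[0,1])))
a=snap('side','s7');b=snap('top','t7')
print(plate())
for f in (1,-1):
  X=p+R@[0,f*.028,0]+[0,0,.0385];print(proj('side',X),proj('top',X))
A=cv2.resize(a[235:315,200:310],(440,320));B=cv2.resize(b[150:245,330:440],(370,320))
cv2.imwrite('pics/c7.png',cv2.resize(np.hstack([A,B]),(800,316))[:,:,::-1])
E
```

```text
[ 0.50108575 -0.29216903  0.09809776] -85.14008046228241
(((448.46343994140625, -53.200531005859375), (130.32276916503906, 82.68785858154297), 89.47059631347656), [[407.0, -118.0], [489.0, -119.0], [490.0, 12.0], [408.0, 12.0]])
[249.95649563 274.70344726] [391.36519841 200.27360297]
[247.42557137 258.98691643] [371.95743123 202.41410258]
```

View pics/c7.png

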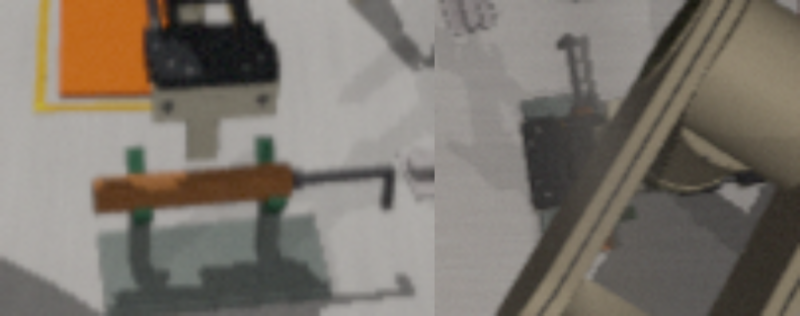

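Plate sits inside the outline; the near finger (251,275) is centred between the saddles (crop x 135 and 265) with x reading ~3.5 mm low. Descend and grip.

Emit:
apply_moves(steps=[0,0,0.6,0,0,0,60,0,0,0.6,0,0,0,60,0,0,0.5,0,0,0,60,0,0,0.4,0,0,0,60,0,0,0.25,0,0,0,60,0,0,0.1,0,0,0,60,0,0,0,0,0,0,40])

```text
t: 19.13
tool_pos: [0.5007, -0.2899, 0.0243]
orientation: [-3.138, -0.143, 0.001]
force: [0.4, 0.2, -0.7]
opening: 0.0525
gripper_force: 0.0
```

Emit:
apply_moves(steps=[0,0,0,0,0,0,28,0,0,0,0,0,0,22,0,0,0,0,0,0,18,0,0,0,0,0,0,14,0,0,0,0,0,0,10,0,0,0,0,0,0,10,0,0,0,0,0,0,10], grip_force=25)

```text
t: 19.72
tool_pos: [0.5012, -0.2908, 0.0252]
orientation: [3.138, 0.142, 0.001]
force: [0.5, -0.6, 1.8]
opening: 0.0158
gripper_force: 25.0
```

```bash
python3 - <<'E'
from h import *
p,R=pose();print(p)
plan(p,R,[((p[0],p[1],.2165),None,8,10),((.6467,-.1226,.2165),down(-10),16,10)],2)
E
```

```text
[ 0.50120796 -0.29075892  0.02523346]
0,0,-0.8,0,0,0,10,0,0,-0.79,0,0,0,10,0,0,-0.8,0,0,0,10,0,0,-0.8,0,0,0,10,0,0,-0.79,0,0,0,10,0,0,-0.8,0,0,0,10,0,0,-0.8,0,0,0,10,0,0,-0.8,0,0,0,10,0.33,-0.32,0,0,0,-0.78,10,0.36,-0.29,0,0,0,-0.78,10,0.38,-0.27,0,0,0,-0.78,10,0.41,-0.23,0,0,0,-0.78,10
0.41,-0.2,0,0,0,-0.78,10,0.44,-0.16,0,0,0,-0.78,10,0.44,-0.12,0,0,0,-0.78,10,0.46,-0.09,0,0,0,-0.78,10,0.46,-0.06,0,0,0,-0.78,10,0.46,-0.01,0,0,0,-0.78,10,0.46,0.02,0,0,0,-0.77,10,0.46,0.06,0,0,0,-0.78,10,0.46,0.1,0,0,0,-0.78,10,0.44,0.13,0,0.01,0,-0.78,10,0.43,0.17,0,0,0,-0.78,10,0.41,0.21,0,0,0,-0.78,10
end [ 0.6467 -0.1227  0.2166] [-2.407e+00 -2.019e+00  1.000e-03]
```

Emit:
apply_moves(steps=[0,0,-0.3,0,0,0,10,0,0,-0.5,0,0,0,10,0,0,-0.8,0,0,0,10,0,0,-0.8,0,0,0,10,0,0,-0.8,0,0,0,10,0,0,-0.8,0,0,0,10,0,0,-0.8,0,0,0,10,0,0,-0.8,0,0,0,10,0,0,-0.5,0,0,0,10,0,0,-0.3,0,0,0,10])

```text
t: 20.55
tool_pos: [0.5018, -0.291, 0.2202]
orientation: [3.136, 0.142, 0.005]
force: [-0.6, -0.2, -0.2]
opening: 0.0157
gripper_force: 25.0
```

Emit:
apply_moves(steps=[0.33,-0.32,0,0,0,-0.78,10,0.36,-0.29,0,0,0,-0.78,10,0.38,-0.27,0,0,0,-0.78,10,0.41,-0.23,0,0,0,-0.78,10,0.41,-0.2,0,0,0,-0.78,10,0.44,-0.16,0,0,0,-0.78,10,0.44,-0.12,0,0,0,-0.78,10,0.46,-0.09,0,0,0,-0.78,10,0.46,-0.06,0,0,0,-0.78,10])

```text
t: 21.3
tool_pos: [0.5827, -0.195, 0.2161]
orientation: [-2.874, -1.265, 0.002]
force: [0.5, -0.0, -1.4]
opening: 0.0161
gripper_force: 25.0
```

```bash
python3 - <<'E'
from h import *
p,R=pose();print(p,robot.read_state()['opening'],robot.read_state()['force'])
a=snap('side','s8');b=snap('top','t8')
pr=p+[.0035,0,.0385]+R@[.128,0,-.0188-.0+.036];pr=p+[.0035,0,.0385]+R@[.128,0,0]+[0,0,.0163-.036]
print('pred hook',pr,proj('side',pr),proj('top',pr))
us=eyes.place_of('side','hook_tip')[:2];ut=eyes.place_of('top','hook_tip')[:2];print(us,ut)
if us and ut: print(tri(us[0]['xy'],ut[0]['xy']))
us=eyes.place_of('side','door_ring')[:2];ut=eyes.place_of('top','door_ring')[:2];print(us,ut)
if us and ut: print(tri(us[0]['xy'],ut[0]['xy']))
E
```

```text
[ 0.58272613 -0.1950374   0.21607133] 0.016120972444233737 [ 0.46049763 -0.00147783 -1.41737625]
pred hook [ 0.6726653  -0.1006326   0.23480464] [310.14078342 190.64058576] [316.20383128 135.49865873]
[] [{'xy': [314.1, 133.8], 'conf': 0.46}, {'xy': [227.4, 159.1], 'conf': 0.34}]
[] [{'xy': [276.4, 140.7], 'conf': 0.73}]
```

Emit:
apply_moves(steps=[0.46,-0.01,0,0,0,-0.78,10,0.46,0.02,0,0,0,-0.78,10,0.46,0.06,0,0,0,-0.78,10,0.46,0.1,0,0,0,-0.78,10,0.44,0.13,0,0,0,-0.78,10,0.43,0.17,0,0,0,-0.78,10,0.41,0.21,0,0,0,-0.78,10,0,0,0,0,0,0,10])

```text
t: 22.27
tool_pos: [0.6471, -0.1214, 0.2166]
orientation: [-2.402, -2.024, -0.001]
force: [1.7, -0.7, -0.3]
opening: 0.0159
gripper_force: 25.0
```

```bash
python3 - <<'E'
from h import *
p,R=pose();print(p)
a=snap('side','s9');b=snap('top','t9')
pr=p+[.0035,0,.0385]+R@[.128,0,0]+[0,0,.0163-.036]
print('pred hook',pr,proj('side',pr),proj('top',pr))
for cam,n in(('side','s0'),('top','t0')):
    im=cv2.imread(f'pics/{n}.png');h=cv2.cvtColor(im,cv2.COLOR_BGR2HSV);m=cv2.inRange(h,(170,120,60),(180,255,255))|cv2.inRange(h,(0,120,60),(5,255,255))
    k=np.zeros_like(m)
    if cam=='side': k[170:190,285:320]=1
    else: k[128:152,262:290]=1
    c=max(cv2.findContours(m*k,cv2.RETR_EXTERNAL,cv2.CHAIN_APPROX_NONE)[0],key=len);e=cv2.fitEllipse(c);print(cam,e,onplane(cam,e[0],.205))
ut=eyes.place_of('top','hook_tip')[:2];us=eyes.place_of('side','hook_tip')[:2];print(us,ut)
A=cv2.resize(a[140:210,265:345],(457,400),interpolation=cv2.INTER_CUBIC);B=cv2.resize(b[110:180,250:310],(343,400),interpolation=cv2.INTER_CUBIC)
cv2.imwrite('pics/c9.png',np.hstack([A,B])[:,:,::-1])
E
```

```text
[ 0.64713977 -0.12139884  0.21657896]
pred hook [0.67231567 0.00475244 0.23547408] [305.03891244 170.00479366] [277.23283286 136.61465118]
side ((297.70037841796875, 178.18887329101562), (4.501175880432129, 9.36519718170166), 56.56884765625) [0.65356172 0.00787074 0.205     ]
top ((276.027587890625, 141.18482971191406), (12.635212898254395, 15.640368461608887), 169.7648162841797) [0.66802587 0.00745776 0.205     ]
[{'xy': [303.1, 168.0], 'conf': 0.46}, {'xy': [254.5, 280.7], 'conf': 0.37}] [{'xy': [275.8, 135.0], 'conf': 0.71}]
```

View pics/c9.png

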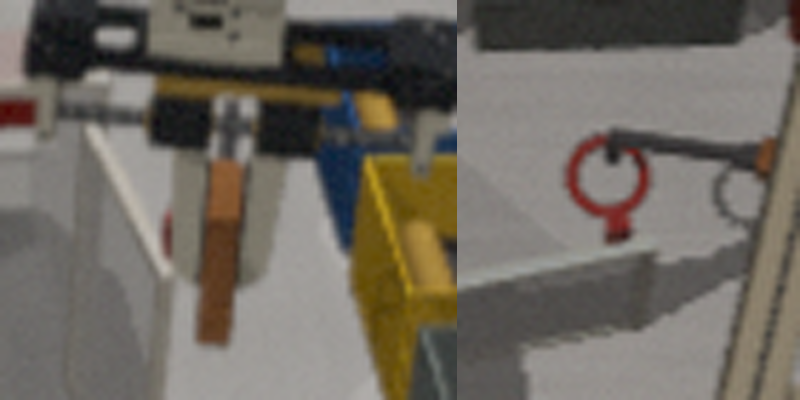

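The top crop shows the hook end at about (277,138) and the ring centre at (276.4,140.8): the pin must move a few mm toward −x. I'll settle it numerically.

```bash
python3 - <<'E'
from h import *
p,R=pose()
pr=p+[.0035,0,.0385]+R@[.128,0,0]+[0,0,.0163-.036]
for dz in(0,.032,.04): print(dz,proj('top',pr+[0,0,dz]))
print('ring',onplane('top',[276.4,140.8],.205))
b=cv2.imread('pics/t9.png');g=b.max(axis=2)[129:152,268:292]
print('cols 268..291, rows 129..151');print('\n'.join(' '.join('%3d'%v for v in r) for r in g))
E
```

```text
0 [278.10698701 136.6866961 ]
0.032 [278.43422017 133.32754614]
0.04 [278.51883606 132.45893778]
ring [0.6690927  0.00639466 0.205     ]
cols 268..291, rows 129..151
143 143 139 140 142 141 138 143 143 140 140 137 137 142 140 141 139 142 139 141 143 139 139 139
143 140 142 141 141 140 144 142 141 141 140 141 140 139 141 142 138 140 141 140 141 142 141 137
144 146 144 142 143 148 145 144 145 143 144 146 144 142 143 142 139 142 142 141 138 141 140 141
144 146 144 143 148 145 145 148 126 102 110 118 128 140 143 142 142 139 139 138 138 140 140 137
143 146 145 141 144 124 106 119  93  61  66  66  68  76  79  83  90 109 116 129 142 142 140 143
145 140 146 127 111 115 109 100  70  50  55  56  59  57  56  55  61  61  70  72  75  81  84  92
141 144 129 109 115 115 106  93  50  44  53  56  52  52  50  52  54  52  55  58  60  56  56  59
145 135 120 114 113  99 112 110  54  39  66  91 104  92  82  95  70  57  57  51  51  55  53  51
145 131 114 110 122 134 139 116  54  35  79 124 114  72  91 118 128 132 130 133 122 103  93  70
138 125 113 111 129 142 146 133  88  67 109 140 122  79  75 113 142 14
[... 573 characters left out ...]
 148 143 145 142 142 139 141
142 143 128 120 122 118 123 130 127 122 117 118 124 116 121 140 142 145 142 142 141 141 140 142
144 145 143 131 110 118 125 123 123 121 119 113 109 122 142 143 145 144 145 143 144 142 143 144
145 144 144 142 128 110 112 118 121 122 122 123 133 143 145 144 148 144 145 142 143 141 143 144
142 142 145 146 140 139 136 132 118 119 121 127 133 143 144 142 144 142 143 143 144 141 142 144
146 146 146 146 146 147 147 141 125 119 119 119 134 145 145 145 145 143 145 145 141 140 140 143
145 145 148 147 146 147 145 129 105  96  91  76  99 132 143 145 141 145 140 142 142 141 143 144
147 144 146 146 146 145 146 124  78  70  67  63 111 151 149 151 149 145 147 148 146 148 146 146
```

Pin tip is at (277.0,136.8) and ring centre at (276.0,139.9), which at their heights is about 2 mm apart; lower the hook into the ring.

Emit:
apply_moves(steps=[0.06,0,0.2,0,0,0,10,0,0,0.3,0,0,0,10,0,0,0.3,0,0,0,10,0,0,0.3,0,0,0,10,0,0,0.2,0,0,0,10,0,0,0.2,0,0,0,10,0,0,0,0,0,0,10])

```text
t: 23.05
tool_pos: [0.6458, -0.1205, 0.1695]
orientation: [-2.404, -2.019, 0.003]
force: [-0.2, -0.9, -1.1]
opening: 0.0161
gripper_force: 25.0
```

```bash
python3 - <<'E'
from h import *
p,R=pose();s=robot.read_state();print(p,np.degrees(np.arctan2(R[1,0],R[0,0])),s['force'],s['wrist_torque'])
snap('top','t10');b=cv2.imread('pics/t10.png');g=b.max(axis=2)[130:150,268:288]
print('\n'.join(' '.join('%3d'%v for v in r) for r in g))
E
```

```text
[ 0.64577788 -0.12050522  0.1695021 ] 80.04258073235985 [-0.22320987 -0.88229935 -1.06555484] [-0.09435076 -0.05303862  0.01175478]
141 144 143 141 143 142 143 139 141 143 142 142 144 140 141 140 143 140 139 142
148 144 146 147 143 147 146 144 146 147 143 142 145 142 142 142 143 141 143 140
148 147 145 143 143 144 145 143 146 144 145 142 143 143 141 141 139 142 140 141
145 144 147 145 145 127 112 120 118 114 119 134 143 142 142 143 144 142 142 142
144 143 146 126 113 118 109 116 115 116 115 110 125 141 143 143 140 140 140 141
143 142 133 110 111 108 105 100  95  97 104 115 117 117 130 142 143 142 142 142
145 139 116 108 105  94 112 138 136 139 132 116 113 114 123 139 142 140 142 143
146 129 111 104 116 137 139 137 119 129 142 139 126 108 114 123 139 141 140 140
140 124 107 103 127 144 136 103  69  70  76  80  81  63  80 103 116 131 143 145
130 106 100 118 145 147 120  70  60  55  57  59  60  55  57  68  65  69  83  86
133 112 103 118 147 142 119  55  43  58  61  51  52  50  54  56  51  62  63  61
132 116 104 117 145 145 117  51  44  97 130 121 103  87  52  51  65  59  52  54
129 114 111 123 147 146 116  56  40 103 143 139 127 106 102 102 123 134 122 104
144 126 109 115 130 148 132  89  70 113 148 146 131 111 104 119 146 146 142 140
147 128 109 112 106 130 145 141 140 145 147 132 115 105 105 129 148 150 144 146
147 143 127 117 117 114 122 126 126 124 118 117 109 101 120 143 147 146 143 144
144 145 145 129 105 112 119 117 117 116 110 103  97 118 142 142 145 146 145 144
151 145 149 142 126 111 106 107 110 114 111 115 130 145 148 145 147 145 144 142
145 146 144 144 143 137 138 130 113 110 110 116 131 145 145 145 143 145 144 144
147 144 150 149 146 148 148 139 128 120 118 118 133 145 147 146 146 147 144 146
```

Pin (≈275.5,141.5) is inside the ring. Next I'll plan the arc, first estimating the cabinet yaw from the front edge.

```bash
python3 - <<'E'
from h import *
a=onplane('top',(231,160),.206);b=onplane('top',(236.2,229),.206);d=a-b;print(a,b,'yaw',np.degrees(np.arctan2(d[1],d[0])))
p,R=pose();H=np.array([.613,.144]);pin=np.array([.669,.007])
ph0=np.arctan2(*(pin-H)[::-1]);off=p[:2]-pin
q=p.copy();wps=[]
for k in range(1,45):
    ph=ph0-np.radians(2*k);r=.1475
    t=H+r*np.array([np.cos(ph),np.sin(ph)])+off;wps.append(((t[0],t[1],p[2]),None,1,10))
plan(p,R,wps,2);print(np.degrees(ph0))
E
```

```text
[0.61792548 0.1330738  0.206     ] [0.42728414 0.12194888 0.206     ] yaw 3.339720760832235
-0.07,-0.16,0,0,0,0,10,-0.09,-0.15,0,0,0,0,10,-0.08,-0.15,0,0,0,0,10,-0.07,-0.15,0,0,0,0,10,-0.07,-0.16,0,0,0,0,10,-0.06,-0.16,0,0,0,0,10,-0.06,-0.16,0,0,0,0,10,-0.05,-0.17,0,0,0,0,10,-0.04,-0.16,0,0,0,0,10,-0.04,-0.17,0,0,0,0,10,-0.03,-0.17,0,0,0,0,10,-0.03,-0.17,0,0,0,0,10
-0.02,-0.17,0,0,0,0,10,-0.02,-0.17,0,0,0,0,10,-0.01,-0.17,0,0,0,0,10,0,-0.17,0,0,0,0,10,0,-0.17,0.01,0,0,0,10,0.01,-0.17,0,0,0,0,10,0.01,-0.18,0,0,0,0,10,0.02,-0.17,0,0,0,0,10,0.03,-0.17,0,0,0,0,10,0.03,-0.16,0,0,0,0,10,0.04,-0.17,0,0,0,0,10,0.04,-0.17,0,0,0,0,10
0.05,-0.16,0,0,0,0,10,0.06,-0.16,0,0,0,0,10,0.06,-0.16,0,0,0,0,10,0.07,-0.16,0,0,0,0,10,0.07,-0.16,0,0,0,0,10,0.08,-0.15,0,0,0,0,10,0.08,-0.15,0,0,0,0,10,0.09,-0.15,0,0,0,0,10,0.09,-0.14,0,0,0,0,10,0.1,-0.14,0,0,0,0,10,0.1,-0.14,0,0,0,0,10,0.11,-0.14,0,0,0,0,10
0.11,-0.13,0,0,0,0,10,0.12,-0.12,0,0,0,0,10,0.12,-0.12,0,0,0,0,10,0.12,-0.12,0,0,0,0,10,0.13,-0.11,0,0,0,0,10,0.14,-0.11,0,0,0,0,10,0.13,-0.11,0,0,0,0,10,0.14,-0.1,0,0,0,0,10
end [ 0.4555 -0.0441  0.1707] [-2.405e+00 -2.019e+00  2.000e-03]
-67.76726280611051
```

Emit:
apply_moves(steps=[-0.07,-0.16,0,0,0,0,10,-0.09,-0.15,0,0,0,0,10,-0.08,-0.15,0,0,0,0,10,-0.07,-0.15,0,0,0,0,10,-0.07,-0.16,0,0,0,0,10,-0.06,-0.16,0,0,0,0,10,-0.06,-0.16,0,0,0,0,10,-0.05,-0.17,0,0,0,0,10,-0.04,-0.16,0,0,0,0,10,-0.04,-0.17,0,0,0,0,10,-0.03,-0.17,0,0,0,0,10,-0.03,-0.17,0,0,0,0,10])

```text
t: 24.1
tool_pos: [0.5857, -0.1312, 0.1719]
orientation: [2.406, 2.02, -0.0]
force: [1.9, -1.8, -1.1]
opening: 0.0156
gripper_force: 25.0
```

```bash
cat >> h.py <<'E'
def ring():
    im=eyes.read_camera('top');h=cv2.cvtColor(im,cv2.COLOR_RGB2HSV)
    m=cv2.inRange(h,(170,110,50),(180,255,255))|cv2.inRange(h,(0,110,50),(4,255,255))
    k=np.zeros_like(m);k[128:215,225:300]=1;m=m*k
    n,l,st,ce=cv2.connectedComponentsWithStats(m);out=[]
    for i in range(1,n):
        if st[i,4]>25:
            x,y,w,hh,A=st[i];out.append(((x,y,w,hh,A),onplane('top',(x+w/2-.5,y+hh/2-.5),.205).round(4)))
    return out
E
python3 -c "
from h import *
print(ring());p,R=pose();print(p,robot.read_state()['force'])"
```

```text
[((np.int32(275), np.int32(152), np.int32(14), np.int32(18), np.int32(63)), array([ 0.613, -0.006,  0.205]))]
[ 0.58502431 -0.1312076   0.17189269] [ 1.42323225 -1.29692464 -1.48968798]
```

Emit:
apply_moves(steps=[-0.02,-0.17,0,0,0,0,10,-0.02,-0.17,0,0,0,0,10,-0.01,-0.17,0,0,0,0,10,0,-0.17,0,0,0,0,10,0,-0.17,0,0,0,0,10,0.01,-0.17,0,0,0,0,10,0.01,-0.18,0,0,0,0,10,0.02,-0.17,0,0,0,0,10,0.03,-0.17,0,0,0,0,10,0.03,-0.16,0,0,0,0,10,0.04,-0.17,0,0,0,0,10,0.04,-0.17,0,0,0,0,10])

```text
t: 25.15
tool_pos: [0.5262, -0.1165, 0.1719]
orientation: [2.406, 2.02, 0.0]
force: [0.6, -0.3, -1.7]
opening: 0.0159
gripper_force: 25.0
```

```bash
python3 -c "
from h import *
print(ring());p,R=pose();print(p,p[:2]+[.0232,.1275],robot.read_state()['force'])"
```

```text
[((np.int32(272), np.int32(174), np.int32(14), np.int32(17), np.int32(76)), array([0.5531, 0.004 , 0.205 ]))]
[ 0.52554576 -0.11606562  0.17183791] [0.54874576 0.01143438] [ 1.09916379 -1.25418746 -1.44138924]
```

Emit:
apply_moves(steps=[0.05,-0.16,0,0,0,0,10,0.06,-0.16,0,0,0,0,10,0.06,-0.16,0,0,0,0,10,0.07,-0.16,0,0,0,0,10,0.07,-0.16,0,0,0,0,10,0.08,-0.15,0,0,0,0,10,0.08,-0.15,0,0,0,0,10,0.09,-0.15,0,0,0,0,10,0.09,-0.14,0,0,0,0,10,0.1,-0.14,0,0,0,0,10,0.1,-0.14,0,0,0,0,10,0.11,-0.14,0,0,0,0,10])

```text
t: 26.2
tool_pos: [0.4777, -0.0786, 0.1719]
orientation: [2.406, 2.02, 0.0]
force: [1.0, -0.3, -1.4]
opening: 0.0157
gripper_force: 25.0
```

```bash
python3 - <<'E'
from h import *
print(ring());p,R=pose();pin=p[:2]+[.0232,.1275];print(p,pin,robot.read_state()['force'])
H=np.array([.613,.144]);a=np.arctan2(*(pin-H)[::-1]);print(np.degrees(a),np.linalg.norm(pin-H))
wps=[]
for k in range(1,25):
    ph=a-np.radians(1.2*k);t=H+.1475*np.array([np.cos(ph),np.sin(ph)])-[.0232,.1275];wps.append(((*t,p[2]),None,1,10))
plan(p,R,wps,2)
E
```

```text
[((np.int32(257), np.int32(193), np.int32(16), np.int32(15), np.int32(83)), array([0.5044, 0.0436, 0.205 ]))]
[ 0.47726229 -0.07794414  0.17182457] [0.50046229 0.04955586] [ 0.88237816  0.59529473 -1.11515043]
-139.99587827057135 0.1469164095226836
0.05,-0.09,0,0,0,0,10,0.07,-0.08,0,0,0,0,10,0.07,-0.07,0,0,0,0,10,0.07,-0.08,0,0,0,0,10,0.08,-0.07,0,0,0,0,10,0.07,-0.07,0,0,0,0,10,0.08,-0.07,0,0,0,0,10,0.08,-0.07,0,0,0,0,10,0.07,-0.06,0,0,0,0,10,0.09,-0.07,0,0,0,0,10,0.08,-0.06,0,0,0,0,10,0.08,-0.06,0,0,0,0,10
0.08,-0.06,0,0,0,0,10,0.09,-0.06,0,0,0,0,10,0.09,-0.05,0,0,0,0,10,0.09,-0.05,0,0,0,0,10,0.08,-0.06,0,0,0,0,10,0.09,-0.05,0,0,0,0,10,0.1,-0.04,0,0,0,0,10,0.09,-0.05,0,0,0,0,10,0.09,-0.04,0,0,0,0,10,0.09,-0.05,0,0,0,0,10,0.1,-0.04,0,0,0,0,10,0.1,-0.03,0,0,0,0,10
end [ 0.4453 -0.012   0.1719] [-2.405 -2.02   0.   ]
```

Emit:
apply_moves(steps=[0.05,-0.09,0,0,0,0,10,0.07,-0.08,0,0,0,0,10,0.07,-0.07,0,0,0,0,10,0.07,-0.08,0,0,0,0,10,0.08,-0.07,0,0,0,0,10,0.07,-0.07,0,0,0,0,10,0.08,-0.07,0,0,0,0,10,0.08,-0.07,0,0,0,0,10,0.07,-0.06,0,0,0,0,10,0.09,-0.07,0,0,0,0,10,0.08,-0.06,0,0,0,0,10,0.08,-0.06,0,0,0,0,10])

```text
t: 27.25
tool_pos: [0.4575, -0.048, 0.1718]
orientation: [2.406, 2.02, -0.0]
force: [-0.4, -0.4, -1.3]
opening: 0.0161
gripper_force: 25.0
```

```bash
python3 -c "
from h import *
print(ring());p,R=pose();print(p,p[:2]+[.0232,.1275],robot.read_state()['force'])"
```

```text
[((np.int32(245), np.int32(202), np.int32(17), np.int32(13), np.int32(59)), array([0.4833, 0.0754, 0.205 ]))]
[ 0.45724034 -0.04755802  0.17180334] [0.48044034 0.07994198] [-0.16540261  0.07307555 -0.79775696]
```

Emit:
apply_moves(steps=[0.06,-0.04,0,0,0,0,10,0.06,-0.04,0,0,0,0,10,0.06,-0.03,0,0,0,0,10,0.06,-0.03,0,0,0,0,10])

```text
t: 27.63
tool_pos: [0.4546, -0.0403, 0.1718]
orientation: [-2.406, -2.02, 0.0]
force: [-0.6, -2.0, -1.8]
opening: 0.0158
gripper_force: 25.0
```

Emit:
apply_moves(steps=[0.05,-0.03,0,0,0,0,10,0.05,-0.03,0,0,0,0,10,0.05,-0.03,0,0,0,0,10,0.05,-0.03,0,0,0,0,10])

```text
t: 27.97
tool_pos: [0.4521, -0.0338, 0.1718]
orientation: [-2.406, -2.02, 0.0]
force: [-0.3, -0.5, -0.5]
opening: 0.016
gripper_force: 25.0
```

```bash
python3 -c "
from h import *
print(ring());p,R=pose();print(p,p[:2]+[.0232,.1275],robot.read_state()['force'])"
```

```text
[((np.int32(240), np.int32(204), np.int32(17), np.int32(11), np.int32(51)), array([0.4809, 0.089 , 0.205 ]))]
[ 0.45208431 -0.03349673  0.17181058] [0.47528431 0.09400327] [-0.96514557 -0.09173882 -0.22712712]
```

Emit:
apply_moves(steps=[0.04,-0.02,0,0,0,0,10,0.04,-0.02,0,0,0,0,10,0.04,-0.02,0,0,0,0,10,0.04,-0.02,0,0,0,0,10])

```text
t: 28.35
tool_pos: [0.4506, -0.0287, 0.1718]
orientation: [-2.406, -2.02, 0.0]
force: [0.2, -0.9, -0.9]
opening: 0.016
gripper_force: 25.0
```

Emit:
apply_moves(steps=[0.04,-0.02,0,0,0,0,10,0.04,-0.02,0,0,0,0,10,0.04,-0.02,0,0,0,0,10])

```text
t: 28.6
tool_pos: [0.4495, -0.0252, 0.1719]
orientation: [2.405, 2.02, -0.001]
force: [-0.5, -5.7, 0.1]
opening: 0.0159
gripper_force: 25.0
```

```bash
python3 -c "
from h import *
print(ring());p,R=pose();print(p,p[:2]+[.0232,.1275],robot.read_state()['force'])"
```

```text
[((np.int32(237), np.int32(206), np.int32(17), np.int32(9), np.int32(44)), array([0.4784, 0.0972, 0.205 ]))]
[ 0.44951532 -0.02524812  0.17196726] [0.47271532 0.10225188] [-0.16512031 -3.99544418 -1.00483609]
```

Emit:
apply_moves(steps=[0.03,-0.01,0,0,0,0,10,0,0,0,0,0,0,10])

```text
t: 28.82
tool_pos: [0.4495, -0.0251, 0.1721]
orientation: [2.405, 2.018, -0.002]
force: [-0.3, -7.2, -0.8]
opening: 0.0162
gripper_force: 25.0
```

Emit:
apply_moves(steps=[0.03,-0.01,0,0,0,0,10,0,0,0,0,0,0,10])

```text
t: 28.98
tool_pos: [0.4494, -0.0249, 0.1723]
orientation: [2.405, 2.017, -0.003]
force: [-1.5, -11.5, -0.2]
opening: 0.0157
gripper_force: 25.0
```

```bash
python3 -c "
from h import *
print(ring());p,R=pose();print(p,robot.read_state()['force'])
a=snap('side','s11');b=snap('top','t11')
A=cv2.resize(a[120:240,200:300],(333,400),interpolation=cv2.INTER_CUBIC);B=cv2.resize(b[150:245,150:260],(463,400),interpolation=cv2.INTER_CUBIC)
cv2.imwrite('pics/c11.png',np.hstack([A,B])[:,:,::-1])"
```

```text
[((np.int32(237), np.int32(206), np.int32(17), np.int32(9), np.int32(44)), array([0.4784, 0.0972, 0.205 ]))]
[ 0.44937723 -0.02490675  0.17227345] [ -0.78257564 -10.17136365   0.46871494]
```

View pics/c11.png

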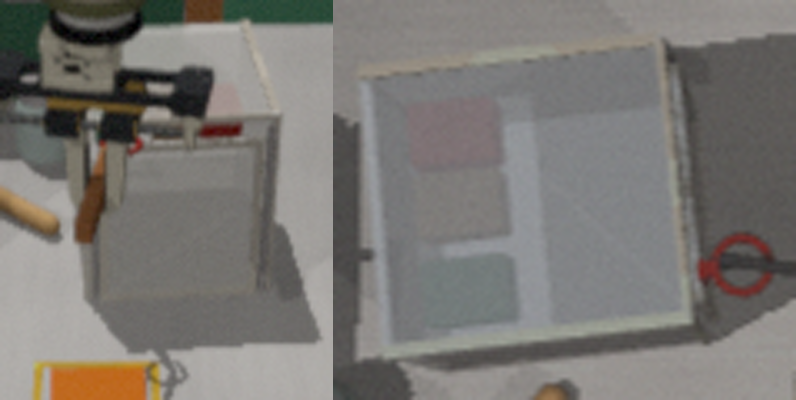

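The door is flat against the doorway (stop felt at 11 N, ring unmoved). Centre the pin, lift out, and check that the door stays.

Emit:
apply_moves(steps=[-0.1,0.05,0,0,0,0,10,-0.1,0.06,0,0,0,0,10,-0.1,0.06,0,0,0,0,10,-0.05,0,0,0,0,0,10,0,0,0,0,0,0,10])

```text
t: 29.55
tool_pos: [0.4524, -0.0344, 0.1717]
orientation: [-2.406, -2.02, 0.0]
force: [-0.2, -0.3, -1.2]
opening: 0.0159
gripper_force: 25.0
```

```bash
python3 - <<'E'
from h import *
print(ring());p,R=pose();print(p,robot.read_state()['force'])
snap('top','t12');b=cv2.imread('pics/t12.png');g=b.max(axis=2)[202:222,230:262]
print('\n'.join(' '.join('%3d'%v for v in r) for r in g))
E
```

```text
[((np.int32(237), np.int32(206), np.int32(16), np.int32(9), np.int32(40)), array([0.4784, 0.0986, 0.205 ]))]
[ 0.45236167 -0.03423664  0.17171165] [-0.60619213 -0.48413061 -0.72906254]
137 144 135 125 118  92  79  78  80  87  92  92  90  88  88  90  87  88  94  86  93  91  89  90  90  90  86  89  91  89  89  90
134 146 134 115 111  97  78  75  80  88  95  89  94  91  90  90  93  92  92  90  92  92  91  91  91  89  91  88  90  90  86  88
133 142 136 107 107 100  81  78  84  92  87  92  89  92  91  90  93  91  90  94  88  90  91  91  88  86  91  90  90  90  89  89
132 140 141 115 105 104  90  79  86  90  94  89  91  94  82  80  91  86  79  79  87  92  91  90  93  92  89  93  91  91  92  93
132 144 142 121 108 102  85  77  84  85  87  94  91  94 106 110 116 114 111 107  97  87  92  91  92  90  92  90  88  92  89  90
135 138 149 130 102 107  89  78  81  88  91  93 100 109 108  99  90  88  94 105 118 107  85  88  91  89  92  89  91  88  92  89
134 137 151 126  98 111  90  82  77  85  85  93 109  98  86  91  91  87  91  94  85 101 110  97  92  91  92  91  91  92  91  92
131 137 147 131 102
[... 944 characters left out ...]
  93  93  91  90  99 110  94  82  93  92  93  90  90  88  92
132 134 143 153 132 114 129 102  68  76  84 105 124 110  88  87  93  91  85  81  95 104 101  87  92  91  95  91  91  92  91  93
136 133 139 150 132 105 120 114  85  79  88  92 108 126 119 103  95  90  95 106 111 105  90  92  90  95  90  92  92  91  93  95
135 134 137 150 138 115 132 109  83  77  85  92  91  98 114 121 122 119 117 110  94  88  92  91  91  91  91  92  91  91  91  90
133 136 138 148 138 116 123 113  87  79  83  88  90  89  95  91  96  93  91  87  92  88  92  92  88  91  91  89  93  90 116 144
134 138 139 148 137 108 102 102  80  76  83  90  92  92  91  88  92  92  89  89  92  92  92  93  94  93  92  91 117 143 146 148
```

Pin is free inside the ring and the door stayed; lift and carry the pole back above its rest.

Emit:
apply_moves(steps=[0,0,-0.1,0,0,0,10,0,0,-0.2,0,0,0,10,0,0,-0.3,0,0,0,10,0,0,-0.3,0,0,0,10,0,0,-0.3,0,0,0,10,0,0,-0.3,0,0,0,10,0,0,-0.3,0,0,0,10,0,0,0,0,0,0,10])

```text
t: 30.32
tool_pos: [0.4537, -0.0345, 0.2287]
orientation: [2.404, 2.019, 0.004]
force: [-0.4, 0.8, -1.1]
opening: 0.0156
gripper_force: 25.0
```

```bash
python3 - <<'E'
from h import *
print(ring());p,R=pose();print(p,robot.read_state()['force'])
plan(p,R,[((.46,-.12,p[2]),None,3,10),((.5012,-.2908,.2165),down(-84.8),16,10)],2)
E
```

```text
[]
[ 0.4533039  -0.03441563  0.22740922] [ 0.32837854 -0.22241145 -0.94451619]
-0.92,0.24,0,0,0,0,10,-0.93,0.24,0,0,0,0,10,-0.92,0.23,0,0,0,0,10,-0.34,0.15,0.02,0,0,0.78,10,-0.32,0.17,0.03,0,0,0.78,10,-0.31,0.2,0.02,0,0,0.78,10,-0.29,0.22,0.02,0,0,0.78,10,-0.27,0.25,0.03,0.01,-0.01,0.78,10,-0.25,0.26,0.02,0,0,0.78,10,-0.23,0.29,0.02,0,0,0.78,10,-0.2,0.3,0.03,0,0,0.78,10,-0.18,0.32,0.02,0,0,0.78,10
-0.15,0.34,0.02,0,0,0.78,10,-0.12,0.34,0.03,0,0,0.78,10,-0.09,0.36,0.02,0.01,0,0.78,10,-0.07,0.36,0.02,0,0,0.78,10,-0.04,0.36,0.02,0,0,0.78,10,0,0.37,0.03,0,-0.01,0.77,10,0.02,0.36,0.02,0,0,0.78,10
end [ 0.5012 -0.2907  0.2165] [ 3.138e+00  1.430e-01 -1.000e-03]
```

Emit:
apply_moves(steps=[-0.4,0.1,0,0,0,0,10,-0.92,0.24,0,0,0,0,10,-0.92,0.24,0,0,0,0,10,-0.53,0.13,0,0,0,0,10,-0.34,0.15,0.02,0,0,0.78,10,-0.32,0.17,0.03,0,0,0.78,10,-0.31,0.2,0.02,0,0,0.78,10,-0.29,0.22,0.02,0,0,0.78,10,-0.27,0.25,0.03,0,0,0.78,10,-0.25,0.26,0.02,0,0,0.78,10,-0.23,0.29,0.02,0,0,0.78,10,-0.2,0.3,0.03,0,0,0.78,10])

```text
t: 31.37
tool_pos: [0.4793, -0.2055, 0.2193]
orientation: [-2.928, -1.135, 0.001]
force: [0.0, 0.2, -1.4]
opening: 0.0158
gripper_force: 25.0
```

Emit:
apply_moves(steps=[-0.18,0.32,0.02,0,0,0.78,10,-0.15,0.34,0.02,0,0,0.78,10,-0.12,0.34,0.03,0,0,0.78,10,-0.09,0.36,0.02,0,0,0.78,10,-0.07,0.36,0.02,0,0,0.78,10,-0.04,0.36,0.02,0,0,0.78,10,0,0.37,0.03,0,0,0.77,10,0.02,0.36,0.02,0,0,0.78,10,0,0,0,0,0,0,10,0,0,0,0,0,0,10])

```text
t: 32.2
tool_pos: [0.4998, -0.2904, 0.2138]
orientation: [-3.137, -0.146, 0.002]
force: [0.1, 0.8, -1.8]
opening: 0.0156
gripper_force: 25.0
```

```bash
python3 - <<'E'
from h import *
p,R=pose();print(p,np.degrees(np.arctan2(R[1,0],R[0,0])),Rn.from_matrix(R).as_rotvec())
pr=p+[.0035,0,.0385]+R@[.128,0,0]+[0,0,.0163-.036]
print(pr,proj('side',pr),proj('top',pr))
print(eyes.read_camera('side').shape,[x for x in eyes.place_of('side','hook_tip')[:2]]);eyes.read_camera('top');print(eyes.place_of('top','hook_tip')[:2])
print(ring(),plate())
im=eyes.read_camera('side');cv2.imwrite('pics/s13.png',im[:,:,::-1])
h=cv2.cvtColor(im,cv2.COLOR_RGB2HSV);m=cv2.inRange(h,(5,90,50),(20,255,255));k=np.zeros_like(m);k[225:275,210:285]=1
c=max(cv2.findContours(m*k,cv2.RETR_EXTERNAL,cv2.CHAIN_APPROX_NONE)[0],key=cv2.contourArea);print(cv2.minAreaRect(c),cv2.boundingRect(c))
E
```

```text
[ 0.49981831 -0.29042883  0.21378253] 5.328532728091137 [-3.13698571e+00 -1.45974485e-01  2.08405624e-03]
[ 0.63076506 -0.27854194  0.23242003] [302.99254363 233.28640423] [382.88764771 149.06431443]
(384, 512, 3) [{'xy': [303.3, 235.4], 'conf': 0.9}]
[{'xy': [373.9, 127.9], 'conf': 0.36}]
[((np.int32(237), np.int32(206), np.int32(18), np.int32(9), np.int32(53)), array([0.4783, 0.0959, 0.205 ]))] (((502.157958984375, -25.059127807617188), (187.56773376464844, 189.40469360351562), 89.60494232177734), [[407.0, -118.0], [596.0, -119.0], [598.0, 68.0], [408.0, 69.0]])
((230.5, 242.0), (34.0, 31.0), 90.0) (215, 225, 32, 35)
```

```bash
python3 - <<'E'
from h import *
p,R=pose();T=p+[.0035,0,.0385+.0163]
for d in(.07,.1,.128): X=T+R@[d,0,0];print(d,'rod pred top',proj('top',X),'side',proj('side',X))
print('rest tip pred',proj('side',[.6325,-.2805,.044]))
b=eyes.read_camera('top');g=b.max(axis=2)[138:172,372:396];print('top rows138 cols372');print('\n'.join(' '.join('%3d'%v for v in r) for r in g))
b=eyes.read_camera('side');g=b.max(axis=2)[212:242,280:310];print('side rows212 cols280');print('\n'.join(' '.join('%3d'%v for v in r) for r in g))
E
```

```text
0.07 rod pred top [389.99398566 166.96654383] side [280.39163193 222.54797749]
0.1 rod pred top [388.20002705 155.72762753] side [292.92313919 221.76412821]
0.128 rod pred top [386.53689136 145.30829978] side [304.54825331 221.03697408]
rest tip pred [297.67020193 288.81794853]
top rows138 cols372
 63  63  56  58  55  53  52  50  48  48  45  37  33  35  32  96 145 150 150 146 149 145 138 139
 65  61  59  62  59  57  55  52  47  43  43  37  39  33  36 102 146 148 149 147 151 144 135 137
 63  61  60  56  56  55  52  51  47  46  48  39  42  42  51 107 145 148 146 146 147 143 136 136
 65  63  62  59  56  54  53  53  50  49  43  43  39  37  98 142 148 146 148 148 149 145 136 136
 65  64  62  61  59  60  54  52  48  47  46  45  39  55 111 146 146 150 149 148 150 141 135 134
 65  57  66  62  60  59  53  54  54  47  46  40  45 100 140 144 150 149 146 146 150 144 138 134
 64  63  66  63  59  59  53  53  52  47  48  48  98 124  96  89 123 148 149 150 152 149 146 136
 64  67  66  64  59  62  57  52  54  47  48  72  88  74  60  59 110 149 146 150 151 152 144 137
 65  61  64  65  62  59  61  56  
[... 5383 characters left out ...]
 175 177 174 174 175 172 173 174 175 174 177 176 175 175 174 175 172 174 174 175 172 168 165 161 165
175 175 172 175 174 174 175 176 173 174 172 174 175 175 175 175 177 173 174 176 174 175 175 173 172 166 164 161 157 159
175 173 172 173 173 173 174 175 173 173 171 173 174 174 172 174 174 175 174 174 175 174 172 167 165 160 159 159 157 160
175 174 173 170 175 174 173 174 174 173 174 172 174 175 174 174 174 174 174 175 175 173 165 159 162 159 159 158 157 159
174 174 173 171 174 174 172 176 174 171 172 172 172 174 173 175 175 172 172 176 175 173 164 160 159 160 160 157 159 157
174 171 172 172 171 172 174 175 174 173 174 174 171 176 173 175 175 173 174 173 174 174 162 159 159 161 160 156 158 158
```

Rod pixels match the prediction (no slip, level). Lower into the rest.

Emit:
apply_moves(steps=[0.04,0,0.3,0,0,0,10,0,0,0.7,0,0,0,10,0,0,0.9,0,0,0,10,0,0,0.9,0,0,0,10,0,0,0.9,0,0,0,10,0,0,0.7,0,0,0,10,0,0,0.4,0,0,0,10,0,0,0.2,0,0,0,10,0,0,0,0,0,0,10,0,0,0,0,0,0,10])

```text
t: 33.48
tool_pos: [0.502, -0.2908, 0.0656]
orientation: [3.138, 0.143, 0.001]
force: [-0.9, 0.4, -0.5]
opening: 0.0158
gripper_force: 25.0
```

Emit:
apply_moves(steps=[-0.02,0,0.3,0,0,0,10,0,0,0.3,0,0,0,10,0,0,0.2,0,0,0,10,0,0,0.2,0,0,0,10,0,0,0.15,0,0,0,10,0,0,0.1,0,0,0,10,0,0,0.05,0,0,0,10,0,0,0,0,0,0,10])

```text
t: 34.15
tool_pos: [0.5008, -0.2905, 0.0256]
orientation: [-3.138, -0.143, 0.0]
force: [0.1, 0.1, -0.0]
opening: 0.0154
gripper_force: 25.0
```

Emit:
apply_moves(steps=[0,0,0.02,0,0,0,10,0,0,0,0,0,0,10])

```text
t: 34.32
tool_pos: [0.5011, -0.2906, 0.0253]
orientation: [3.138, 0.143, 0.001]
force: [-0.6, -0.7, -1.2]
opening: 0.0155
gripper_force: 25.0
```

Emit:
apply_moves(steps=[0,0,0,0,0,0,20,0,0,0,0,0,0,24,0,0,0,0,0,0,30,0,0,0,0,0,0,45,0,0,0,0,0,0,60,0,0,0,0,0,0,60,0,0,0,0,0,0,60])

```text
t: 34.9
tool_pos: [0.5009, -0.2905, 0.0252]
orientation: [3.138, 0.143, 0.0]
force: [-0.3, -0.2, -0.5]
opening: 0.0501
gripper_force: 0.0
```

Emit:
apply_moves(steps=[0,0,-0.3,0,0,0,60,0,0,-0.5,0,0,0,60,0,0,-0.8,0,0,0,60,0,0,-0.8,0,0,0,60,0,0,-0.8,0,0,0,60,-0.9,0,-0.3,0,0,0,60,-0.9,0,0,0,0,0,60,-0.9,0,0,0,0,0,60,-0.9,0,0,0,0,0,60,0,0,0,0,0,0,60])

```text
t: 35.73
tool_pos: [0.3899, -0.3006, 0.1306]
orientation: [3.138, 0.141, -0.003]
force: [-1.1, -0.3, -0.7]
opening: 0.0559
gripper_force: 0.0
```

```bash
python3 - <<'E'
from h import *
s=robot.read_state();print(s['t'],s['tool_pos'],s['force'])
a=snap('side','s15');b=snap('top','t15');print(ring(),plate())
for n in('pole_center','hook_tip'):
    for cam in('side','top'):
        r=eyes.place_of(cam,n)[:1];print(n,cam,r)
def handle(f):
    im=cv2.imread(f);h=cv2.cvtColor(im,cv2.COLOR_BGR2HSV);m=cv2.inRange(h,(5,90,50),(20,255,255));k=np.zeros_like(m);k[268:295,220:275]=1
    c=max(cv2.findContours(m*k,cv2.RETR_EXTERNAL,cv2.CHAIN_APPROX_NONE)[0],key=cv2.contourArea);return cv2.minAreaRect(c),cv2.boundingRect(c)
print(handle('pics/s0.png'));print(handle('pics/s15.png'))
for f in('pics/s0.png','pics/s15.png'):
    g=cv2.imread(f).max(axis=2)[274:292,272:302];y,x=np.where(g<75);print(len(x),x.max()+272,y.min()+274,y.max()+274,x.mean(),y.mean())
E
```

```text
35.7333 [ 0.38986985 -0.3006212   0.13058776] [-1.08862361 -0.25267315 -0.73685108]
[((np.int32(237), np.int32(206), np.int32(18), np.int32(9), np.int32(55)), array([0.4783, 0.0959, 0.205 ]))] (((453.6562805175781, -55.7095832824707), (125.37899780273438, 83.42359924316406), 89.44024658203125), [[411.0, -118.0], [495.0, -119.0], [496.0, 7.0], [413.0, 7.0]])
pole_center side [{'xy': [230.8, 241.3], 'conf': 0.36}]
pole_center top [{'xy': [376.8, 195.8], 'conf': 0.91}]
hook_tip side [{'xy': [297.9, 289.5], 'conf': 0.82}]
hook_tip top [{'xy': [366.9, 161.4], 'conf': 0.72}]
(((248.48602294921875, 281.81353759765625), (9.124375343322754, 49.61066818237305), 85.71085357666016), (224, 276, 50, 13))
(((248.4708251953125, 281.5330810546875), (8.982473373413086, 49.40360641479492), 86.42366790771484), (224, 276, 50, 12))
51 299 278 286 17.176470588235293 6.294117647058823
53 299 278 286 16.69811320754717 6.056603773584905
```

The handle and hook pixels match the start picture within 0.3 px. The door is shut and the plate is inside the outline.

```bash
python3 -c "
from plant import robot
print(robot.close_job())"
```

```text
the job is handed in; nothing more can be done
None
```

The job is handed in, at about 36 s of the 72 s: the plate is on the yellow outline, within about 2 mm and 1–2°. The door was swung shut gently with the hook to its stop and stayed there; the pole is back in its rest within 0.3 px of the start picture, and I did not re-measure the bystanders.

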